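Pack an anaerobic culture jar and lock its clamp ring

ROBOT

A 6-joint arm with a two-finger parallel gripper is mounted at the origin on the work surface. World frame = base frame: x ahead of the robot, y to its left, z up, the work surface at z = 0. Lengths are in m, angles in rad, forces in N, time in s.
With the tool pointing down it reaches from about 0.3 to 0.875 m from the base axis. Payload 4.2 kg.
Tool frame: the origin (TCP) lies between the finger pads; the fingertips stand 22 mm ahead of it and the grasp point (between the pads) lies 3 mm ahead of it (robot.tip_reach is the distance from the TCP to the fingertips, in m); z points along the fingers, y is the line along which they close (so a half turn about z gives the same grasp; the last joint's range is limited). The gripper opens to 85 mm and grips with 20 to 120 N. Pads are 22 mm wide; open, the fingers measure 114 mm over their backs; the gripper's body (76 mm by 85 mm) begins 54 mm behind the grasp point. The pads swing forward as they close: fully open they stand 13 mm farther back than shut.
Start: joints at [-1.307, 0.32, 1.565, -0, 1.257, -0.02], TCP at [0.161, -0.552, 0.253] pointing down, gripper open.
Joint ranges: [-3.11, 3.11], [-0.84, 2.01], [0.21, 2.61], [-1.34, 4.49], [0.05, 2.63], [-2.56, 2.56]. Speed limits (rad/s): [2.57, 2.57, 3.14, 3.14, 3.14, 3.14].

INTERFACE

Orientations are given as a unit quaternion [x, y, z, w].
In Python, from plant import robot gives the robot as it stands. The module is installed in compiled form; this text tells all that it offers.
- The arm moves only by the tool step_arm, never from a script. Its argument "steps" is text: rows parted by semicolons, each of 7 numbers parted by spaces: the shift along the tool's x, y, z scaled (see below), then the turn, a rotation vector about the tool's x, y, z scaled (see below), then the gripper command: -1 is shut, 1 is fully open, values between are in proportion. A call has 1 to 12 rows; each row is the pose to reach, as a shift and turn from the pose commanded when the call began, along the tool's axes at that moment; what a row does not reach only later rows make up. The controller multiplies each number of a shift by 400 mm and each number of a turn by 2 rad. A row lasts 1/12 s, in which the tool goes at most 41.7 mm and 7.16 degrees, less where a joint would pass 70% of its speed; a pose out of reach is approached as far as the arm can. A call with a number of a shift or a turn outside -1 to 1 is refused whole. A call with a gripper value outside its range is refused whole. The fingers move at their own pace and stop on an object; the grip force is fixed at half the most. Time passes only in rows, so rows that repeat a pose let the fingers close. It gives the time, the measured TCP pose, the force, the opening and the grip force at its end, in the units of the state.
- robot.sense(): the state, without advancing time (a new reading comes with each control period).
- robot.read_camera(name): name is "scene" or "top"; returns (picture, depth): 400x640x3 uint8, blue, green, red; 400x640 float32, m along the optical axis (not along the pixel's ray), 0 where there is no reading.
- robot.camera_info(name): a dict with "fx", "fy", "cx", "cy" (pixels), "R" (3x3) and "t" (3): a world point X has camera coordinates R X + t. Camera axes: x right, y down, z forward; pixel columns grow to the right and rows downward; lengths in m; the calibration is good to about 2 mm. A picture is of the moment at which its call begins. camera_info takes no time and is no camera call.
- robot.finish_job(): hands the job in; it is judged then, once.
The state is a dict: "clock": time; "q": joint angles; "joint_vel": joint speeds; "effort": joint torques, N m; "eef_pos": TCP position; "orientation": TCP orientation; "contact_force": force on the tool from outside, world axes, zero at the start; "torque": the same for the moment, N m; "gripper_width": opening from 0.0 (shut) to 1.0 (fully open); "grasp_force": force on a finger pad.
Only numpy, scipy, OpenCV 4.12 (cv2) and the standard library are available. Lean on these libraries where they do the work, as an engineer would, in place of code of your own. Each camera call takes 0.05 s, during which the arm holds its last target. There are 200 camera calls.

TASK

Pack the anaerobic jar for incubation: lift its lid off and lay it on the bench, then stack all the small culture dishes, flat one upon another, in the middle of the platform inside the jar, setting each one down gently rather than letting it drop. Then put the lid squarely back on the jar, swing both jaws of the clamp ring fully shut around the two flanges, swing the latch bar fully home into the fork, and push the retaining pin through fork and bar until its collar rests on the fork. Leave the other things on the bench where they are.

Things in the scene. Friction and masses are not known exactly. Their poses are not given: they have to be found in the camera images.
- jar_mouth (a point): Centre of the jar's rim (flat top of its flange), 115 mm above the bench. The fixed jar is a clear upright cylinder, 132 mm inside, on a steel foot, with an aluminium flange 164 mm across, 8 mm thick. Axes: z up; +x points to the ring's hinge line, 109 mm from the jar's axis (far side), -x to where the two jaws meet, +y to the left jaw. The shut ring, posts and bar reach up to 172 mm.
- jar_floor (a point): Centre of the top of the platform inside the jar, on which the dishes are stacked: 65 mm above the bench, 50 mm below the rim, 124 mm across. Three stacked dishes are 45 mm high and go under the lid.
- jaw_left (a joint): Left jaw of the clamp ring (half a steel ring, 190 mm outside, 30 mm high, grooved to embrace both flanges), level with the rim. Angle in rad: 0 = fully shut (a stop), growing as its free end swings out to the left (clockwise from above), at most 0.9. Stays where it is left; about 4 N at its post moves it. Turns about an upright hinge line 109 mm along +x of jar_mouth. Carries the latch bar.
- jaw_right (a joint): Right jaw of the clamp ring, mirror image of the left. Angle in rad: 0 = fully shut (a stop), growing as its free end swings out to the right (counter-clockwise from above), at most 0.9. Its free end is a fork: two level ears, 7 mm thick, one above the other, 12 mm apart, drilled for the pin.
- left_post (a point): Centre (half-way up) of the black upright grip post on the left jaw: 16 mm across, 42 mm high, on the ring's top, so this point is 151 mm above the bench. It is 187 mm from the hinge line; with the jaw shut it lies 69 mm along -x and 58 mm along +y of jar_mouth.
- right_post (a point): The like post on the right jaw: 16 mm across, 42 mm high, this point (its centre) 151 mm above the bench, 187 mm from the hinge line; with the jaw shut it lies 69 mm along -x and 58 mm along -y of jar_mouth.
- latch_bar (a joint): Latch bar, flat steel, 26 mm wide, on an upright pivot at the left jaw's free end (jaw shut: pivot 118 mm along -x, 14 mm along +y of jar_mouth). Angle in rad: 0 = fully home in the fork, pointing along -y (a stop), growing as it swings out towards the robot (clockwise from above), at most 1.2. Turns easily, stays where left. Goes home only with both jaws fully shut; its cross-head keeps them so.
- bar_knob (a point): Point on the axis of the black upright knob near the free end of the latch bar, 88 mm from the bar's pivot, to swing it by: knob 18 mm across; this point is 149 mm above the bench, the knob's top 18 mm higher, the bar's top face 29 mm lower.
- bar_hole (a point): Centre of the hole through the latch bar, at the bar's top face, 40 mm from its pivot; hole 14 mm across.
- fork_hole (a point): Centre of the upper mouth of the upright hole through the right jaw's fork, on the fork's top face, 128 mm above the bench; hole 14 mm across, slightly chamfered, fork 26 mm high. With both jaws and the bar fully shut the bar's hole is in line with it. Its axes turn with the jaw.
- lid_knob (a point): Middle of the black knob on the loose lid, on its axis. Lid: aluminium disc 163 mm across, 8 mm thick, about 0.45 kg, with a hollow rubber rim below (125 mm across, 8 mm high) that enters the jar; knob 36 mm across, its top 19 mm above this point, its foot 19 mm below. z is the lid's upward axis. It starts loose on the jar; seated, this point is 31 mm above jar_mouth, and 39 mm above the bench when lying there.
- lid_rest (a point): A clear place on the bench (at bench height), to the left of the jar, with room to lay the lid down; it may equally be laid anywhere else that is clear.
- pin_mid (a point): Centre of the loose steel retaining pin, 86 mm long, 0.09 kg: shank 10 mm across, 42 mm long, tapered tip, then a collar 26 mm across, 4 mm thick, then a round grip 20 mm across, 40 mm high. This point is 43 mm above the tip, 1 mm above the collar's underside. It starts upright in the middle hole of the pin block, collar on the block, this point 51 mm above the bench; in place it is 1 mm above fork_hole.
- pin_block: White plastic block fixed on the bench, 95 x 45 mm, 50 mm high, with three upright holes; origin at the centre of its underside, x along its length; the pin stands in the middle hole.
- reagent: Bystander, leave alone: amber reagent bottle with a blue cap, 70 mm across, 150 mm high; origin at the centre of its underside.
- dish_stack: Bystander, leave alone: a stack of large culture dishes, 90 mm across, 75 mm high; origin at the centre of its underside.
- marker: Bystander, leave alone: marker pen lying along its x, 138 mm long, 14 mm thick; origin under its middle.
- spray: Bystander, leave alone: white plastic bottle, 60 mm across, 120 mm high; origin at the centre of its underside.
- counter: Bystander, leave alone: grey hand counter, 60 x 90 mm, 30 mm high; origin at the centre of its underside.
- dish1_mid (a point): Centre (half-way up) of a small closed culture dish, a loose flat cylinder 60 mm across and 15 mm high, 0.03 kg, of clear plastic with amber agar, lying flat on the bench at the start; z is its upward axis. Two or three such dishes are present (None = absent); they are all alike.
- dish2_mid (a point): Centre (half-way up) of a small closed culture dish, a loose flat cylinder 60 mm across and 15 mm high, 0.03 kg, of clear plastic with amber agar, lying flat on the bench at the start; z is its upward axis. Two or three such dishes are present (None = absent); they are all alike.
- dish3_mid (a point): Centre (half-way up) of a small closed culture dish, a loose flat cylinder 60 mm across and 15 mm high, 0.03 kg, of clear plastic with amber agar, lying flat on the bench at the start; z is its upward axis. Two or three such dishes are present (None = absent); they are all alike.
- dish4_mid (a point): Centre (half-way up) of a small closed culture dish, a loose flat cylinder 60 mm across and 15 mm high, 0.03 kg, of clear plastic with amber agar, lying flat on the bench at the start; z is its upward axis. Two or three such dishes are present (None = absent); they are all alike.
Things that resemble listed ones, but are neither listed nor needed, are in the scene too. Leave any green or purple look-alike of the part that bears dish4_mid alone.

How it is judged:
On the way, in this order (a step that is already met when the one before it is completed fails the run):
1. all the small dishes present are stacked flat in the middle of the jar and released (horizontal distance between each of dish1_mid, dish2_mid, dish3_mid, dish4_mid and jar_floor below 0.022 m and height (world z) of each of dish1_mid, dish2_mid, dish3_mid, dish4_mid below 0.108 m and angle between each of dish1_mid, dish2_mid, dish3_mid, dish4_mid's own z axis and vertical below 0.12 rad and linear speed of each of dish1, dish2, dish3, dish4 below 0.03 m/s and contact force between the fingers and dish1 below 0.05 N and contact force between the fingers and dish2 below 0.05 N and contact force between the fingers and dish3 below 0.05 N and contact force between the fingers and dish4 below 0.05 N), for 0.2 s.
2. the lid is squarely back on the jar (horizontal distance between lid_knob and jar_mouth below 0.006 m and z of lid_knob in the frame of jar_mouth below 0.034 m and angle between lid_knob's own z axis and vertical below 0.03 rad), for 0.2 s.
3. both jaws of the clamp ring are shut round the flanges (all of step 2 and value of joint each of jaw_left, jaw_right below 0.03 rad), for 0.2 s.
4. the latch bar is home in the fork (value of joint latch_bar below 0.06 rad and value of joint each of jaw_left, jaw_right below 0.03 rad), for 0.2 s.
5. the pin is through fork and bar, its collar on the fork (all of step 4 and horizontal distance between pin_mid and fork_hole below 0.004 m and z of pin_mid in the frame of fork_hole below 0.004 m and angle between pin_mid's own z axis and vertical below 0.12 rad), for 0.2 s.
At the end, for the whole second after the job is handed in: Each dish present flat (7 deg) in the jar within 22 mm of its axis; lid level, within 6 mm of centre and 3 mm of seated height; jaws under 0.03 rad, bar under 0.06 rad; pin upright within 4 mm of the hole, collar within 3 mm of the fork; pin at rest (all of step 1 and all of step 2 and all of step 5 and linear speed of pin below 0.02 m/s); the robot touches nothing.
It fails at once if a dish is dropped: it falls into the jar or onto the stack faster than 0.6 m/s ((horizontal distance between dish1_mid and jar_floor below 0.05 m and height (world z) of dish1_mid below 0.115 m and linear speed of dish1 above 0.6 m/s) or (horizontal distance between dish2_mid and jar_floor below 0.05 m and height (world z) of dish2_mid below 0.115 m and linear speed of dish2 above 0.6 m/s) or (horizontal distance between dish3_mid and jar_floor below 0.05 m and height (world z) of dish3_mid below 0.115 m and linear speed of dish3 above 0.6 m/s) or (horizontal distance between dish4_mid and jar_floor below 0.05 m and height (world z) of dish4_mid below 0.115 m and linear speed of dish4 above 0.6 m/s)).
It fails at once if another thing on the bench is pushed more than 30 mm away (distance of any of reagent, dish_stack, marker, spray, counter from where it was at the start of the episode above 0.03 m).
Of dish1, dish2, dish3, dish4 only 2 to 3 are there at a start; the rules pass over those that are not, and their reading is None.
At some moment in a run one of lid may be knocked a few centimetres aside while the robot is not near it.
It also fails if it takes over 208 s, if anything falls off the work surface, if the arm or the gripper's body presses on something with over 40 N, if the wrist force passes 120 N, or if a joint passes its speed limit or range.

## Working session

There is one attempt and no reset: what is moved stays moved. The work goes in short steps, Python scripts to look and compute and a tool call to move; the robot and the scene stay as the last step left them, time stands still between calls to the robot, and variables do not carry over. Pictures are saved under pics/ and viewed, at most 14 in all, crops included, and the job is handed in when it is done.

Besides the shell and the picture viewer there is one more tool, called after ">>>" in YAML: its name, and indented under it one key for each argument. step_arm: Moves the arm, as the interface text tells. Shifts and turns lie within -1 to 1; 1 stands for 400 mm of shift or 2 rad of turn. Its arguments: {"type":"object","properties":{"steps":{"type":"string"}},"required":["steps"]}

```bash
mkdir -p pics; cat > h.py <<'E'
import numpy as np, cv2
from plant import robot
from scipy.spatial.transform import Rotation as Rn
def snap(n):
    p,d=robot.read_camera(n); c=robot.camera_info(n); return p,d,c
def pts(d,c):
    v,u=np.indices(d.shape); X=np.stack([(u-c['cx'])/c['fx']*d,(v-c['cy'])/c['fy']*d,d],-1)
    return (X-np.array(c['t']))@np.array(c['R'])   # world
def ray(u,v,z,c):
    R=np.array(c['R']);t=np.array(c['t']);o=-R.T@t
    r=R.T@np.array([(u-c['cx'])/c['fx'],(v-c['cy'])/c['fy'],1]);return o+r*(z-o[2])/r[2]
def proj(X,c):
    p=np.array(c['R'])@np.array(X)+np.array(c['t']);return p[0]/p[2]*c['fx']+c['cx'],p[1]/p[2]*c['fy']+c['cy']
def st():
    s=robot.sense();print({k:np.round(s[k],3).tolist() for k in('clock','q','eef_pos','orientation','contact_force','gripper_width','grasp_force')});return s
E
python3 - <<'E'
from h import *
for n in('scene','top'):
    p,d,c=snap(n); cv2.imwrite(f'pics/{n}0.png',p); np.savez(f'{n}0',p=p,d=d)
    R=np.array(c['R']);print(n,c['fx'],-R.T@np.array(c['t']),R.round(2).tolist())
s=st();print(Rn.from_quat(s['orientation']).as_matrix().round(3))
E
```

```text
scene 456.32526409011643 [1.22388649 0.1704512  1.19761125] [[-0.32, 0.95, 0.01], [0.78, 0.27, -0.57], [-0.54, -0.17, -0.82]]
top 449.60562880890615 [ 0.36340758 -0.04399267  1.41151338] [[0.02, -1.0, 0.0], [-0.99, -0.02, -0.12], [0.12, -0.0, -0.99]]
{'clock': 0.1, 'q': [-1.307, 0.32, 1.566, -0.0, 1.257, -0.02], 'eef_pos': [0.161, -0.552, 0.253], 'orientation': [0.99, 0.141, -0.0, -0.001], 'contact_force': [0.079, -0.3, -0.528], 'gripper_width': 0.997, 'grasp_force': 0.0}
[[ 0.96   0.28  -0.   ]
 [ 0.28  -0.96   0.002]
 [ 0.    -0.002 -1.   ]]
```

View pics/scene0.png

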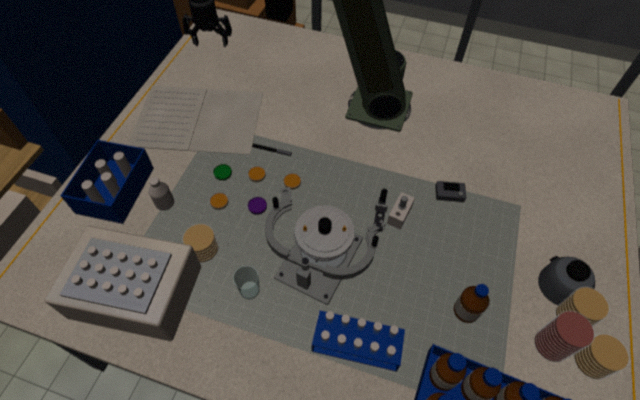

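View pics/top0.png

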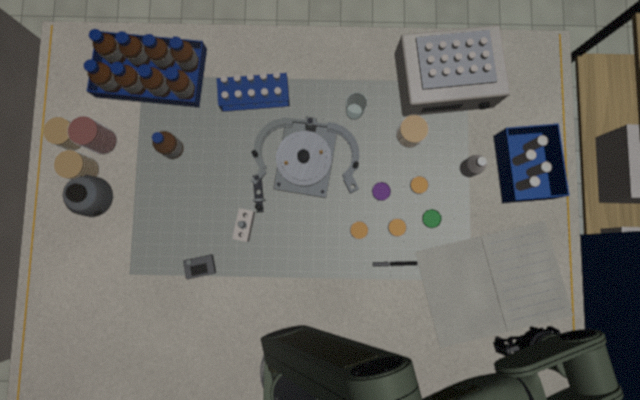

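The scene and top views show three orange dishes at top pixels (359,230), (398,228) and (419,185), with purple and green look-alikes at (381,191) and (432,218). The jar is at (303,157), the pin block at (243,225) and the latch bar at about (258,195).

```bash
python3 - <<'E'
from h import *
for n in('top','scene'):
    z=np.load(n+'0.npz');p=z['p'];d=z['d'];c=robot.camera_info(n)
    W=pts(d,c);hsv=cv2.cvtColor(p,cv2.COLOR_BGR2HSV)
    on=(W[...,0]>.2)&(W[...,0]<.9)&(abs(W[...,1])<.5)
    m=cv2.inRange(hsv,(8,120,100),(22,255,255))&(on*255).astype(np.uint8)
    k,l,s,ce=cv2.connectedComponentsWithStats(m)
    for i in range(1,k):
        if s[i,4]>80:print(n,'orange',s[i,4],ce[i].round(1),ray(*ce[i],.014,c).round(4),W[l==i][:,2].max().round(3))
    m=cv2.inRange(hsv,(0,0,0),(180,255,50))&(on&(W[...,2]>.1)).astype(np.uint8)*255
    k,l,s,ce=cv2.connectedComponentsWithStats(m)
    for i in range(1,k):
        if s[i,4]>12:
            w=W[l==i];print(n,'dark',s[i,4],ce[i].round(1),ray(*ce[i],.165,c).round(4),np.median(w,0).round(3),w[:,2].max().round(3))
z=np.load('top0.npz')
cv2.imwrite('pics/crop0.png',cv2.resize(z['p'][105:255,225:375],None,fx=4,fy=4,interpolation=cv2.INTER_CUBIC))
E
```

```text
top orange 188 [418.8 184.6] [ 0.5741 -0.3676  0.014 ] 0.019
top orange 186 [396.9 227. ] [ 0.4398 -0.2983  0.014 ] 1.412
top orange 182 [358.8 229.8] [ 0.4291 -0.1799  0.014 ] 0.019
top dark 39 [147.   76.3] [0.8529 0.4476 0.165 ] [0.862 0.456 0.137] 1.412
top dark 32 [173.5  79.3] [0.8453 0.3709 0.165 ] [0.855 0.379 0.138] 0.15
top dark 19 [254.4 153.2] [0.6327 0.1309 0.165 ] [0.632 0.131 0.17 ] 0.172
top dark 99 [302.9 155.7] [ 0.628  -0.0063  0.165 ] [ 0.628 -0.006  0.164] 0.171
top dark 17 [355.  164.6] [ 0.6049 -0.1535  0.165 ] [ 0.603 -0.153  0.171] 0.176
top dark 41 [258.7 206.6] [0.4816 0.1139 0.165 ] [0.482 0.115 0.164] 1.412
top dark 123 [558.7 343.6] [ 0.1253 -0.7052  0.165 ] [ 0.202 -0.492  0.567] 0.604
top dark 51 [404.9 359.8] [ 0.0763 -0.2908  0.165 ] [ 0.201 -0.184  0.705] 0.725
scene orange 164 [256.3 172.6] [ 0.4408 -0.2984  0.014 ] 0.021
scene orange 168 [291.7 180. ] [ 0.4311 -0.1796  0.014 ] 0.02
scene orange 188 [218.4 199.9] [ 0.5766 -0.3678  0.014 ] 0.019
scene orange 551 [198.7 236.9] [ 0.7139 -0.3653  0.014 ] 0.08
scene dark 93 [382.6 196.3] [0.5032 0.1196 
[... 299 characters left out ...]
 240.9] [0.6445 0.1337 0.165 ] [0.642 0.134 0.161] 0.175
scene dark 63 [279.4 253.5] [ 0.7564 -0.0837  0.165 ] [ 0.738 -0.094  0.118] 0.134
scene dark 183 [185.9 268.6] [ 0.869  -0.2858  0.165 ] [ 0.853 -0.307  0.119] 0.135
scene dark 34 [304.7 260.6] [ 0.7544 -0.017   0.165 ] [ 0.742 -0.022  0.139] 0.143
scene dark 185 [344.7 273.6] [0.7559 0.0874 0.165 ] [0.744 0.084 0.118] 0.132
scene dark 56 [304.7 266.3] [ 0.769  -0.0117  0.165 ] [ 0.749 -0.018  0.117] 0.131
scene dark 182 [479.4 297.7] [0.7121 0.4094 0.165 ] [0.693 0.421 0.115] 0.15
scene dark 190 [454.6 368. ] [0.892  0.3788 0.165 ] [0.883 0.389 0.114] 0.157
scene dark 180 [488.8 381.2] [0.8956 0.453  0.165 ] [0.888 0.459 0.118] 0.153
```

View pics/crop0.png

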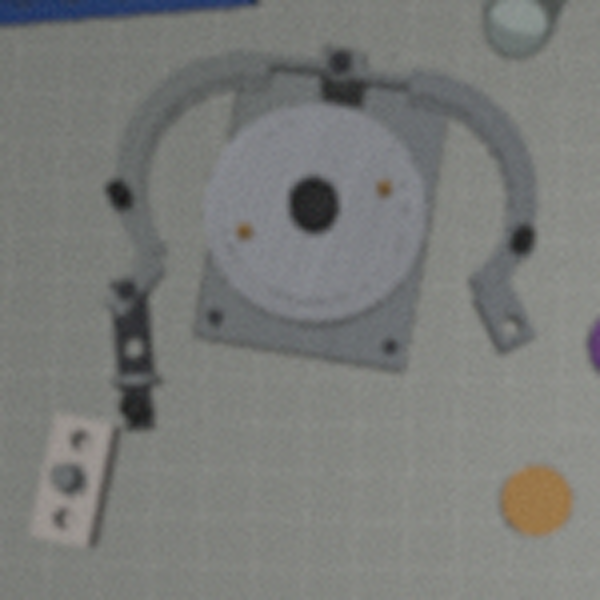

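The crop shows the lid knob at (314,205), the hinge at (341,62), the posts at (120,195) and (522,240), the fork hole at (512,325), the bar hole at (133,347) and the pin at (68,478). Next I move towards the lid and square the tool up.

>>> step_arm:
  steps: "0.753 -0.49 0 0 0 0.142 1;0.753 -0.49 0 0 0 0.142 1;0.753 -0.49 0 0 0 0.142 1;0.753 -0.49 0 0 0 0.142 1;0.753 -0.49 0 0 0 0.142 1;0.753 -0.49 0 0 0 0.142 1;0.753 -0.49 0 0 0 0.142 1;0.753 -0.49 0 0 0 0.142 1;0.753 -0.49 0 0 0 0.142 1;0.753 -0.49 0 0 0 0.142 1;0.753 -0.49 0 0 0 0.142 1"

```text
clock: 1.02
eef_pos: [0.3957, -0.2785, 0.253]
orientation: [1.0, 0.002, -0.0, 0.0]
contact_force: [-0.1, -0.2, -0.7]
gripper_width: 0.997
grasp_force: 0.0
```

```bash
cat >> h.py <<'E'
def go(*xyz,yaw=None):
    s=st();R=Rn.from_quat(s['orientation']).as_matrix();d=R.T@(np.array(xyz)-s['eef_pos'])/.4
    ya=np.arctan2(R[1,0],R[0,0]);print('yaw',ya.round(4),'shift',d.round(4),'turnz',None if yaw is None else round((ya-yaw)/2,4), 'tilt',R[:,2].round(4))
E
python3 -c "
from h import *
go(.629,-.006,.253,yaw=0)"
```

```text
{'clock': 1.017, 'q': [-0.637, 0.177, 1.762, -0.001, 1.203, 0.931], 'eef_pos': [0.396, -0.278, 0.253], 'orientation': [1.0, 0.002, -0.0, 0.0], 'contact_force': [-0.067, -0.173, -0.661], 'gripper_width': 0.997, 'grasp_force': 0.0}
yaw 0.0032 shift [ 5.853e-01 -6.793e-01 -5.000e-04] turnz 0.0016 tilt [-9.e-04 -0.e+00 -1.e+00]
```

>>> step_arm:
  steps: "0.585 -0.68 0 0 0 0.0016 1;0.585 -0.68 0 0 0 0.0016 1;0.585 -0.68 0 0 0 0.0016 1;0.585 -0.68 0 0 0 0.0016 1;0.585 -0.68 0 0 0 0.0016 1;0.585 -0.68 0 0 0 0.0016 1;0.585 -0.68 0 0 0 0.0016 1;0.585 -0.68 0 0 0 0.0016 1;0.585 -0.68 0 0 0 0.0016 1;0.585 -0.68 0 0 0 0.0016 1;0.585 -0.68 0 0 0 0.0016 1"

```text
clock: 1.93
eef_pos: [0.6295, -0.0083, 0.2523]
orientation: [1.0, -0.002, -0.001, 0.0]
contact_force: [0.3, -1.2, -0.0]
gripper_width: 0.997
grasp_force: 0.0
```

>>> step_arm:
  steps: "0 0 0.13 0 0 0 1;0 0 0.2 0 0 0 1;0 0 0.26 0 0 0 1;0 0 0.26 0 0 0 1;0 0 0.26 0 0 0 -1;0 0 0.26 0 0 0 -1;0 0 0.26 0 0 0 -1;0 0 0.26 0 0 0 -1;0 0 0.26 0 0 0 -1;0 0 0.26 0 0 0 -1;0 0 0.26 0 0 0 -1;0 0 0.26 0 0 0 -1"

```text
clock: 2.93
eef_pos: [0.6306, -0.0072, 0.152]
orientation: [1.0, -0.002, 0.002, -0.0]
contact_force: [-0.6, 0.8, 5.7]
gripper_width: 0.406
grasp_force: 60.5
```

>>> step_arm:
  steps: "0 0 -0.05 0 0 0 -1;0 0 -0.1 0 0 0 -1;0 0 -0.17 0 0 0 -1;0 0 -0.25 0 0 0 -1;-0.1 -0.01 -0.25 0 0 0 -1;-0.2 -0.018 -0.25 0 0 0 -1;-0.3 -0.018 -0.25 0 0 0 -1;-0.4 -0.018 -0.25 0 0 0 -1;-0.5 -0.018 -0.25 0 0 0 -1;-0.576 -0.018 -0.25 0 0 0 -1;-0.576 -0.018 -0.2 0 0 0 -1;-0.576 -0.018 -0.15 0 0 0 -1"

```text
clock: 3.93
eef_pos: [0.3978, 0.0004, 0.2106]
orientation: [1.0, -0.002, 0.003, 0.0]
contact_force: [1.0, 0.0, -3.1]
gripper_width: 0.406
grasp_force: 60.8
```

```bash
python3 -c "
from h import *
go(.4,0,.047,yaw=0)
p,d,c=snap('top');cv2.imwrite('pics/t1.png',cv2.resize(p[90:270,190:430],None,fx=3,fy=3,interpolation=cv2.INTER_CUBIC));np.savez('t1',p=p,d=d)"
```

```text
{'clock': 3.933, 'q': [-0.028, 0.073, 2.002, -0.0, 1.061, 1.546], 'eef_pos': [0.398, 0.0, 0.211], 'orientation': [1.0, -0.002, 0.003, 0.0], 'contact_force': [1.049, 0.004, -3.119], 'gripper_width': 0.406, 'grasp_force': 60.845}
yaw -0.003 shift [0.0035 0.0008 0.409 ] turnz -0.0015 tilt [ 5.1e-03 -5.0e-04 -1.0e+00]
```

View pics/t1.png

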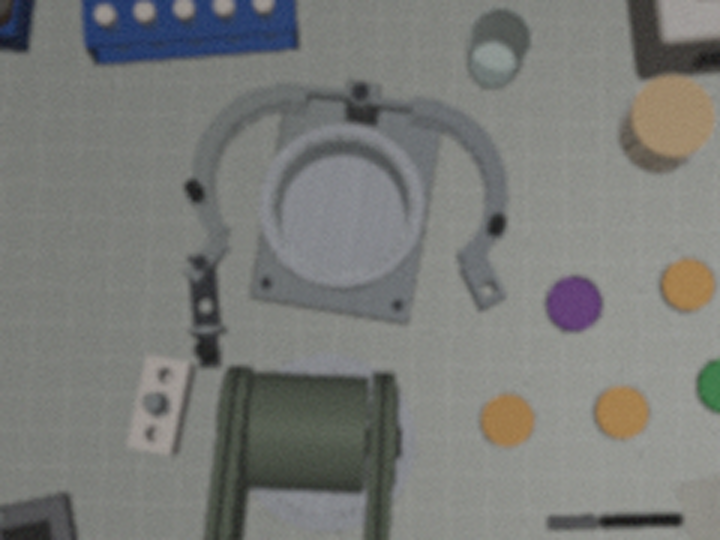

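The lid is in the gripper and the jar is open, with the flange centred at about crop (343,205). I lower the lid to the bench.

>>> step_arm:
  steps: "0.003 0 0.1 0 0 0 -1;0.003 0 0.2 0 0 0 -1;0.003 0 0.28 0 0 0 -1;0.003 0 0.34 0 0 0 -1;0.003 0 0.37 0 0 0 -1;0.003 0 0.39 0 0 0 -1;0.003 0 0.405 0 0 0 -1;0.003 0 0.412 0 0 0 -1;0.003 0 0.412 0 0 0 -1;0.003 0 0.412 0 0 0 -1;0.003 0 0.412 0 0 0 -1"

```text
clock: 4.9
eef_pos: [0.401, 0.0004, 0.0452]
orientation: [1.0, -0.002, 0.001, 0.0]
contact_force: [0.4, 0.7, -2.7]
gripper_width: 0.41
grasp_force: 60.6
```

```bash
python3 - <<'E'
from h import *
z=np.load('t1.npz');p=z['p'];d=z['d'];c=robot.camera_info('top');W=pts(d,c)
m=(abs(W[...,2]-.115)<.006)&(np.hypot(W[...,0]-.63,W[...,1]+.006)<.1)
q=W[m];r=np.hypot(q[:,0]-.63,q[:,1]+.006);print('n',m.sum(),np.percentile(r,[5,50,95]),q.mean(0))
from scipy.optimize import least_squares
f=least_squares(lambda x:np.hypot(q[:,0]-x[0],q[:,1]-x[1])-x[2],[.63,-.006,.074],loss='soft_l1',f_scale=.004);print('jar',f.x)
def crop(u,v,zz):return ray(190+u/3-.33,90+v/3-.33,zz,c).round(4)
for n,u,v,zz in [('hinge',361,92,.13),('hingetop?',361,90,.145),('Lpost',194,191,.172),('Rpost',497,225,.172),('fork',487,289,.128),('pivot',199,262,.13),('barhole',206,306,.12),('knob',207,345,.167),('pin',155,404,.094),('pinblk h1',165,374,.05),('h2',150,434,.05)]:
    a=int(90+v/3-.3),int(190+u/3-.3)
    print(n,crop(u,v,zz),W[a].round(3))
st()
E
```

```text
n 840 [0.06615566 0.07393226 0.08096865] [ 0.63133165 -0.00586524  0.1139938 ]
jar [ 0.63117238 -0.00605624  0.0738532 ]
hinge [ 0.7411 -0.0238  0.13  ] [ 0.74  -0.024  0.139]
hingetop? [ 0.7387 -0.024   0.145 ] [ 0.742 -0.024  0.14 ]
Lpost [0.6308 0.13   0.172 ] [0.631 0.131 0.175]
Rpost [ 0.6035 -0.1538  0.172 ] [ 0.606 -0.153  0.171]
fork [ 0.5493 -0.1485  0.128 ] [ 0.568 -0.159 -0.001]
pivot [0.5704 0.1288 0.13  ] [0.57  0.129 0.132]
barhole [0.5292 0.122  0.12  ] [ 0.547  0.139 -0.005]
knob [0.4867 0.1138 0.167 ] [0.488 0.115 0.17 ]
pin [0.4352 0.172  0.094 ] [0.436 0.173 0.094]
pinblk h1 [0.4681 0.1702 0.05  ] [0.471 0.177 0.022]
h2 [0.4073 0.1831 0.05  ] [0.409 0.189 0.026]
{'clock': 4.9, 'q': [-0.028, 0.323, 2.225, -0.0, 0.591, 1.547], 'eef_pos': [0.401, 0.0, 0.045], 'orientation': [1.0, -0.002, 0.001, 0.0], 'contact_force': [0.448, 0.688, -2.669], 'gripper_width': 0.41, 'grasp_force': 60.639}
```

>>> step_arm:
  steps: "0 0 0.002 0 0 0 -0.1;0 0 0.002 0 0 0 0.2;0 0 0.002 0 0 0 1;0 0 0 0 0 0 1;0 0 -0.1 0 0 0 1;0 0 -0.2 0 0 0 1;0 0 -0.3 0 0 0 1;0.03 0.1 -0.3 0 0 0 1;0.073 0.2 -0.3 0 0 0 0.85;0.073 0.3 -0.3 0 0 0 0.85;0.073 0.4 -0.3 0 0 0 0.85;0.073 0.45 -0.25 0 0 0 0.85"

```text
clock: 5.9
eef_pos: [0.4315, -0.1845, 0.1475]
orientation: [1.0, -0.003, 0.004, 0.003]
contact_force: [0.4, 0.1, -0.1]
gripper_width: 0.924
grasp_force: 0.0
```

```bash
python3 - <<'E'
from h import *
go(.4305,-.180,.026,yaw=0)
print(robot.tip_reach)
p,d,c=snap('scene');W=pts(d,c)
# gripper tip heights
m=(abs(W[...,0]-.4305)<.06)&(abs(W[...,1]+.18)<.08)&(W[...,2]>.03)&(W[...,2]<.2)
print('lowest',np.sort(W[m][:,2])[:10].round(3))
m=(np.hypot(W[...,0]-.4,W[...,1])<.03)&(W[...,2]>.053)&(W[...,2]<.062)
print('lid knob top',W[m].mean(0),m.sum())
cv2.imwrite('pics/s2.png',cv2.resize(p[120:270,200:400],None,fx=4,fy=4))
E
```

```text
{'clock': 5.9, 'q': [-0.428, 0.251, 1.961, -0.002, 0.919, 1.149], 'eef_pos': [0.432, -0.184, 0.148], 'orientation': [1.0, -0.003, 0.004, 0.003], 'contact_force': [0.442, 0.066, -0.053], 'gripper_width': 0.924, 'grasp_force': 0.0}
yaw -0.0052 shift [-0.0053 -0.0128  0.3038] turnz -0.0026 tilt [ 0.0088 -0.0053 -0.9999]
0.022
lowest [0.137 0.138 0.14  0.14  0.14  0.141 0.142 0.143 0.143 0.144]
lid knob top [0.40503016 0.00157621 0.05728255] 80
```

View pics/s2.png

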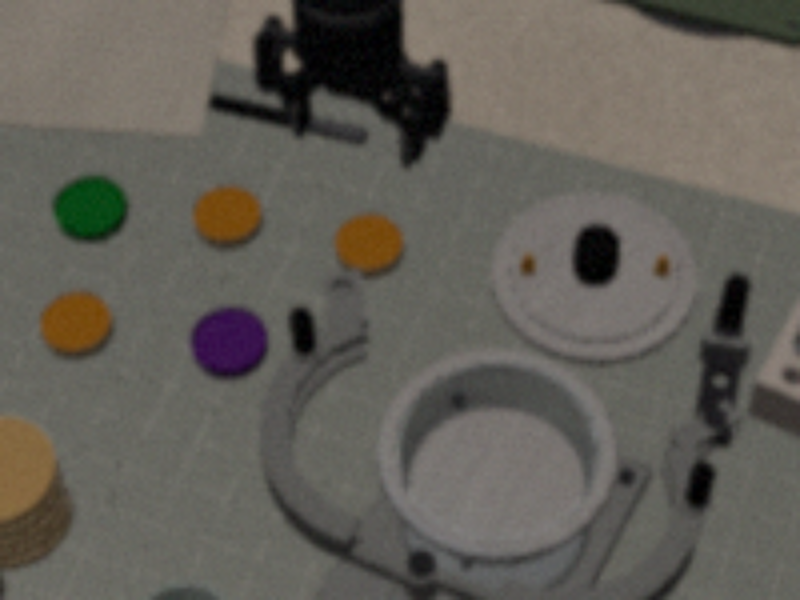

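The lid lies flat on the bench and the gripper hovers above dish A. The fingertips are about 11 mm ahead of the TCP when open, so I descend to TCP z of about 0.018.

>>> step_arm:
  steps: "-0.005 -0.012 0.08 0 0 -0.002 0.85;-0.005 -0.012 0.16 0 0 -0.002 0.85;-0.005 -0.012 0.23 0 0 -0.002 0.85;-0.005 -0.012 0.28 0 0 -0.002 0.85;-0.005 -0.012 0.31 0 0 -0.002 0.85;-0.005 -0.012 0.324 0 0 -0.002 0.85;-0.005 -0.012 0.324 0 0 -0.002 0.85;-0.005 -0.012 0.324 0 0 -0.002 0.4;-0.005 -0.012 0.324 0 0 -0.002 0.1;-0.005 -0.012 0.324 0 0 -0.002 -0.2;-0.005 -0.012 0.324 0 0 -0.002 -0.5;-0.005 -0.012 0.324 0 0 -0.002 -1"

```text
clock: 6.95
eef_pos: [0.4284, -0.1755, 0.0175]
orientation: [1.0, 0.0, 0.002, 0.001]
contact_force: [-1.2, 1.1, 11.6]
gripper_width: 0.677
grasp_force: 68.3
```

```bash
python3 -c "
from h import *
go(.6312,-.0061,.19,yaw=0)"
```

```text
{'clock': 6.95, 'q': [-0.414, 0.441, 2.117, 0.0, 0.579, 1.156], 'eef_pos': [0.428, -0.176, 0.018], 'orientation': [1.0, 0.0, 0.002, 0.001], 'contact_force': [-1.225, 1.101, 11.558], 'gripper_width': 0.677, 'grasp_force': 68.283}
yaw 0.0004 shift [ 0.5092 -0.4225 -0.4295] turnz 0.0002 tilt [ 0.0048 -0.002  -1.    ]
```

>>> step_arm:
  steps: "0 0 -0.05 0 0 0 -1;0 0 -0.15 0 0 0 -1;0 0 -0.25 0 0 0 -1;0 0 -0.35 0 0 0 -1;0 0 -0.45 0 0 0 -1;0.06 -0.05 -0.494 0 0 0 -1;0.14 -0.115 -0.494 0 0 0 -1;0.22 -0.18 -0.494 0 0 0 -1;0.3 -0.25 -0.494 0 0 0 -1;0.38 -0.32 -0.494 0 0 0 -1;0.46 -0.38 -0.494 0 0 0 -1;0.5095 -0.4225 -0.494 0 0 0 -1"

```text
clock: 7.95
eef_pos: [0.6333, -0.003, 0.214]
orientation: [1.0, 0.001, 0.002, -0.0]
contact_force: [0.0, -0.8, -0.7]
gripper_width: 0.677
grasp_force: 64.6
```

>>> step_arm:
  steps: "0 0 0 0 0 0 -1;0 0 0 0 0 0 -1;0 0 0.05 0 0 0 -1;0 0 0.05 0 0 0 -1"

```text
clock: 8.28
eef_pos: [0.6279, -0.0064, 0.1906]
orientation: [1.0, 0.0, -0.003, 0.0]
contact_force: [-1.1, 0.2, -2.2]
gripper_width: 0.674
grasp_force: 64.6
```

```bash
python3 -c "
from h import *
go(.6312,-.0061,.0845,yaw=0)"
```

```text
{'clock': 8.283, 'q': [-0.028, 0.447, 1.528, -0.0, 1.172, 1.543], 'eef_pos': [0.628, -0.006, 0.191], 'orientation': [1.0, 0.0, -0.003, 0.0], 'contact_force': [-1.057, 0.194, -2.185], 'gripper_width': 0.674, 'grasp_force': 64.602}
yaw 0.0 shift [ 0.0097 -0.0009  0.2652] turnz 0.0 tilt [-5.2e-03 -3.0e-04 -1.0e+00]
```

>>> step_arm:
  steps: "0.007 0 0.06 0 0 0 -1;0.007 0 0.12 0 0 0 -1;0.007 0 0.18 0 0 0 -1;0.007 0 0.22 0 0 0 -1;0.007 0 0.245 0 0 0 -1;0.007 0 0.255 0 0 0 -1;0.007 0 0.262 0 0 0 -1;0.007 0 0.265 0 0 0 -1;0.007 0 0.265 0 0 0 -1;0.007 0 0.265 0 0 0 -1"

```text
clock: 9.12
eef_pos: [0.6338, -0.0059, 0.0876]
orientation: [1.0, 0.0, 0.001, 0.0]
contact_force: [0.4, -0.8, 0.1]
gripper_width: 0.676
grasp_force: 64.6
```

>>> step_arm:
  steps: "0 0 0 0 0 0 0.3;0 0 0 0 0 0 0.38;0 0 0 0 0 0 0.44;0 0 0 0 0 0 0.55;0 0 0 0 0 0 0.6;0 0 0 0 0 0 0.6;0 0 -0.05 0 0 0 0.6;0 0 -0.12 0 0 0 0.6;0 0 -0.2 0 0 0 0.6;0 0 -0.3 0 0 0 0.6;0 0 -0.3 0 0 0 0.6"

```text
clock: 10.03
eef_pos: [0.6372, -0.0058, 0.2151]
orientation: [1.0, 0.0, 0.008, 0.0]
contact_force: [1.3, 0.1, 0.8]
gripper_width: 0.804
grasp_force: 0.0
```

```bash
python3 -c "
from h import *
go(.440,-.2985,.12,yaw=0)"
```

```text
{'clock': 10.033, 'q': [-0.027, 0.434, 1.484, -0.0, 1.207, 1.543], 'eef_pos': [0.637, -0.006, 0.215], 'orientation': [1.0, 0.0, 0.008, 0.0], 'contact_force': [1.304, 0.132, 0.85], 'gripper_width': 0.804, 'grasp_force': 0.0}
yaw 0.0006 shift [-0.497   0.7312  0.2304] turnz 0.0003 tilt [ 1.550e-02 -5.000e-04 -9.999e-01]
```

>>> step_arm:
  steps: "-0.06 0.08 0 0 0 0 0.85;-0.11 0.16 0 0 0 0 0.85;-0.165 0.245 0 0 0 0 0.85;-0.22 0.33 0 0 0 0 0.85;-0.275 0.41 0 0 0 0 0.85;-0.33 0.49 0.05 0 0 0 0.85;-0.385 0.57 0.1 0 0 0 0.85;-0.44 0.65 0.15 0 0 0 0.85;-0.48 0.7 0.2 0 0 0 0.85;-0.497 0.731 0.23 0 0 0 0.85;-0.497 0.731 0.23 0 0 0 0.85;-0.497 0.731 0.23 0 0 0 0.85"

```text
clock: 11.03
eef_pos: [0.4342, -0.2986, 0.1141]
orientation: [1.0, -0.001, -0.0, -0.0]
contact_force: [0.3, 0.5, -0.0]
gripper_width: 0.927
grasp_force: 0.0
```

```bash
python3 - <<'E'
from h import *
go(.440,-.2985,.019,yaw=0)
# dish in jar
p,d,c=snap('top');hsv=cv2.cvtColor(p,cv2.COLOR_BGR2HSV)
m=cv2.inRange(hsv,(8,120,80),(22,255,255));k,l,s,ce=cv2.connectedComponentsWithStats(m)
for i in range(1,k):
    if s[i,4]>60:print(s[i,4],ce[i].round(1),ray(*ce[i],.079,c).round(4),ray(*ce[i],.014,c).round(4),s[i,:4])
E
```

```text
{'clock': 11.033, 'q': [-0.624, 0.376, 1.87, 0.0, 0.897, 0.948], 'eef_pos': [0.434, -0.299, 0.114], 'orientation': [1.0, -0.001, -0.0, -0.0], 'contact_force': [0.343, 0.489, -0.007], 'gripper_width': 0.927, 'grasp_force': 0.0}
yaw -0.0015 shift [ 1.460e-02 -1.000e-04  2.377e-01] turnz -0.0008 tilt [-6.e-04  9.e-04 -1.e+00]
67 [44.9 97.5] [0.8134 0.7896 0.079 ] [0.8354 0.8302 0.014 ] [42 69  6 57]
125 [ 35.  204.6] [0.4841 0.7899 0.079 ] [0.49   0.8306 0.014 ] [ 30 146  11 119]
203 [303.7 159.6] [ 0.6343 -0.0062  0.079 ] [ 0.6475 -0.0043  0.014 ] [296 152  16  16]
182 [418.8 184.4] [ 0.5647 -0.3527  0.079 ] [ 0.5745 -0.3677  0.014 ] [411 177  16  16]
136 [569.8 253.1] [ 0.368  -0.7954  0.079 ] [ 0.3683 -0.8321  0.014 ] [567 197   7 114]
116 [ 21.6 351.1] [0.0621 0.7904 0.079 ] [0.0474 0.8311 0.014 ] [ 17 298  11 102]
102 [574.9 359.3] [ 0.0659 -0.7951  0.079 ] [ 0.0514 -0.8317  0.014 ] [573 316   5  84]
```

>>> step_arm:
  steps: "0.014 0 0.08 0 0 0 0.85;0.014 0 0.15 0 0 0 0.85;0.014 0 0.2 0 0 0 0.85;0.014 0 0.225 0 0 0 0.85;0.014 0 0.237 0 0 0 0.85;0.014 0 0.237 0 0 0 0.85;0.014 0 0.237 0 0 0 0.5;0.014 0 0.237 0 0 0 0.3;0.014 0 0.237 0 0 0 0.1;0.014 0 0.237 0 0 0 -0.5;0.014 0 0.237 0 0 0 -1;0.014 0 0.237 0 0 0 -1"

```text
clock: 12.08
eef_pos: [0.4414, -0.2988, 0.0218]
orientation: [1.0, 0.0, 0.002, 0.001]
contact_force: [-0.1, 2.8, 5.5]
gripper_width: 0.674
grasp_force: 63.4
```

```bash
python3 -c "
from h import *
go(.6312,-.0061,.214,yaw=0)"
```

```text
{'clock': 12.083, 'q': [-0.617, 0.508, 1.95, 0.001, 0.68, 0.953], 'eef_pos': [0.441, -0.299, 0.022], 'orientation': [1.0, 0.0, 0.002, 0.001], 'contact_force': [-0.143, 2.756, 5.525], 'gripper_width': 0.674, 'grasp_force': 63.405}
yaw 0.0004 shift [ 0.4764 -0.7306 -0.4803] turnz 0.0002 tilt [ 0.0033 -0.0019 -1.    ]
```

>>> step_arm:
  steps: "0 0 -0.05 0 0 0 -1;0 0 -0.14 0 0 0 -1;0 0 -0.23 0 0 0 -1;0.02 -0.03 -0.32 0 0 0 -1;0.05 -0.08 -0.4 0 0 0 -1;0.09 -0.14 -0.46 0 0 0 -1;0.135 -0.21 -0.5 0 0 0 -1;0.185 -0.285 -0.508 0 0 0 -1;0.235 -0.365 -0.508 0 0 0 -1;0.285 -0.445 -0.508 0 0 0 -1;0.335 -0.52 -0.508 0 0 0 -1;0.39 -0.6 -0.508 0 0 0 -1"

```text
clock: 13.08
eef_pos: [0.5966, -0.0567, 0.2245]
orientation: [1.0, 0.0, 0.001, 0.0]
contact_force: [0.5, -0.4, -0.3]
gripper_width: 0.671
grasp_force: 64.0
```

>>> step_arm:
  steps: "0.045 -0.07 0 0 0 0 -1;0.085 -0.129 0 0 0 0 -1;0.085 -0.129 0 0 0 0 -1;0.085 -0.129 0.05 0 0 0 -1;0.085 -0.129 0.05 0 0 0 -1;0.085 -0.129 0.05 0 0 0 -1"

```text
clock: 13.58
eef_pos: [0.6291, -0.0069, 0.2028]
orientation: [1.0, 0.0, -0.001, 0.0]
contact_force: [0.6, -0.0, -0.6]
gripper_width: 0.675
grasp_force: 64.1
```

```bash
python3 -c "
from h import *
go(.6325,-.0061,.103,yaw=0)"
```

```text
{'clock': 13.583, 'q': [-0.029, 0.438, 1.51, -0.0, 1.195, 1.541], 'eef_pos': [0.629, -0.007, 0.203], 'orientation': [1.0, 0.0, -0.001, 0.0], 'contact_force': [0.555, -0.033, -0.632], 'gripper_width': 0.675, 'grasp_force': 64.078}
yaw 0.0004 shift [ 0.0089 -0.0021  0.2494] turnz 0.0002 tilt [-1.9e-03 -3.0e-04 -1.0e+00]
```

>>> step_arm:
  steps: "0.006 -0.001 0.06 0 0 0 -1;0.006 -0.001 0.12 0 0 0 -1;0.006 -0.001 0.17 0 0 0 -1;0.006 -0.001 0.21 0 0 0 -1;0.006 -0.001 0.23 0 0 0 -1;0.006 -0.001 0.24 0 0 0 -1;0.006 -0.001 0.246 0 0 0 -1;0.006 -0.001 0.249 0 0 0 -1;0.006 -0.001 0.249 0 0 0 -1;0.006 -0.001 0.249 0 0 0 -1;0.006 -0.001 0.249 0 0 0 -1"

```text
clock: 14.5
eef_pos: [0.6329, -0.0062, 0.1041]
orientation: [1.0, 0.0, 0.001, 0.0]
contact_force: [-0.2, -0.3, -0.6]
gripper_width: 0.672
grasp_force: 64.1
```

>>> step_arm:
  steps: "0 0 0.004 0 0 0 -1;0 0 0.004 0 0 0 -1;0 0 0.004 0 0 0 0.3;0 0 0.004 0 0 0 0.38;0 0 0.004 0 0 0 0.44;0 0 0.004 0 0 0 0.55;0 0 0.004 0 0 0 0.6;0 0 -0.03 0 0 0 0.6;0 0 -0.09 0 0 0 0.6;0 0 -0.17 0 0 0 0.6;0 0 -0.26 0 0 0 0.6;0 0 -0.26 0 0 0 0.6"

```text
clock: 15.5
eef_pos: [0.6361, -0.0062, 0.2151]
orientation: [1.0, 0.0, 0.007, 0.0]
contact_force: [0.9, -0.1, 0.9]
gripper_width: 0.8
grasp_force: 0.0
```

```bash
python3 -c "
from h import *
go(.575,-.3677,.12,yaw=0)"
```

```text
{'clock': 15.5, 'q': [-0.028, 0.433, 1.486, -0.0, 1.208, 1.542], 'eef_pos': [0.636, -0.006, 0.215], 'orientation': [1.0, 0.0, 0.007, 0.0], 'contact_force': [0.883, -0.098, 0.892], 'gripper_width': 0.8, 'grasp_force': 0.0}
yaw 0.0006 shift [-0.1566  0.9034  0.2361] turnz 0.0003 tilt [ 1.420e-02 -5.000e-04 -9.999e-01]
```

>>> step_arm:
  steps: "-0.015 0.09 0 0 0 0 0.85;-0.03 0.18 0 0 0 0 0.85;-0.045 0.28 0 0 0 0 0.85;-0.06 0.38 0 0 0 0 0.85;-0.075 0.48 0 0 0 0 0.85;-0.09 0.58 0 0 0 0 0.85;-0.105 0.67 0.05 0 0 0 0.85;-0.12 0.76 0.1 0 0 0 0.85;-0.135 0.84 0.17 0 0 0 0.85;-0.15 0.903 0.23 0 0 0 0.85;-0.15 0.903 0.23 0 0 0 0.85;-0.15 0.903 0.23 0 0 0 0.85"

```text
clock: 16.5
eef_pos: [0.5712, -0.3682, 0.1131]
orientation: [1.0, -0.001, -0.002, -0.001]
contact_force: [-0.5, 0.1, 0.3]
gripper_width: 0.924
grasp_force: 0.0
```

```bash
python3 - <<'E'
from h import *
go(.575,-.3677,.019,yaw=0)
p,d,c=snap('top');hsv=cv2.cvtColor(p,cv2.COLOR_BGR2HSV)
m=cv2.inRange(hsv,(8,120,80),(22,255,255));k,l,s,ce=cv2.connectedComponentsWithStats(m)
for i in range(1,k):
    if s[i,4]>60 and 200<ce[i][0]<500:print(s[i,4],ce[i].round(1),ray(*ce[i],.094,c).round(4),ray(*ce[i],.014,c).round(4),s[i,:4])
E
```

```text
{'clock': 16.5, 'q': [-0.59, 0.587, 1.488, 0.0, 1.07, 0.983], 'eef_pos': [0.571, -0.368, 0.113], 'orientation': [1.0, -0.001, -0.002, -0.001], 'contact_force': [-0.534, 0.06, 0.341], 'gripper_width': 0.924, 'grasp_force': 0.0}
yaw -0.0022 shift [ 0.0102 -0.0008  0.2351] turnz -0.0011 tilt [-0.0032  0.0024 -1.    ]
207 [303.6 159.8] [ 0.6305 -0.0065  0.094 ] [ 0.6468 -0.0043  0.014 ] [296 152  16  16]
```

>>> step_arm:
  steps: "0.008 -0.001 0.08 0 0 0 0.85;0.008 -0.001 0.15 0 0 0 0.85;0.008 -0.001 0.2 0 0 0 0.85;0.008 -0.001 0.225 0 0 0 0.85;0.008 -0.001 0.235 0 0 0 0.85;0.008 -0.001 0.235 0 0 0 0.85;0.008 -0.001 0.235 0 0 0 0.5;0.008 -0.001 0.235 0 0 0 0.3;0.008 -0.001 0.235 0 0 0 0.1;0.008 -0.001 0.235 0 0 0 -0.5;0.008 -0.001 0.235 0 0 0 -1;0.008 -0.001 0.235 0 0 0 -1"

```text
clock: 17.55
eef_pos: [0.5773, -0.3677, 0.0242]
orientation: [1.0, 0.0, 0.002, 0.001]
contact_force: [0.2, 1.4, 5.8]
gripper_width: 0.668
grasp_force: 64.0
```

```bash
python3 -c "
from h import *
go(.6312,-.0061,.24,yaw=0)"
```

```text
{'clock': 17.55, 'q': [-0.584, 0.681, 1.563, 0.0, 0.893, 0.986], 'eef_pos': [0.577, -0.368, 0.024], 'orientation': [1.0, 0.0, 0.002, 0.001], 'contact_force': [0.175, 1.376, 5.836], 'gripper_width': 0.668, 'grasp_force': 63.963}
yaw 0.0006 shift [ 0.1375 -0.9026 -0.5412] turnz 0.0003 tilt [ 0.0043 -0.0024 -1.    ]
```

>>> step_arm:
  steps: "0 0 -0.05 0 0 0 -1;0 0 -0.14 0 0 0 -1;0 0 -0.23 0 0 0 -1;0.005 -0.04 -0.32 0 0 0 -1;0.015 -0.1 -0.4 0 0 0 -1;0.025 -0.17 -0.46 0 0 0 -1;0.04 -0.26 -0.52 0 0 0 -1;0.05 -0.35 -0.54 0 0 0 -1;0.065 -0.44 -0.54 0 0 0 -1;0.08 -0.53 -0.54 0 0 0 -1;0.095 -0.62 -0.54 0 0 0 -1;0.11 -0.71 -0.54 0 0 0 -1"

```text
clock: 18.55
eef_pos: [0.6198, -0.0813, 0.2388]
orientation: [1.0, 0.0, 0.001, 0.0]
contact_force: [0.1, 0.1, -0.3]
gripper_width: 0.666
grasp_force: 63.9
```

>>> step_arm:
  steps: "0.014 -0.08 0 0 0 0 -1;0.0275 -0.15 0 0 0 0 -1;0.0275 -0.1926 0 0 0 0 -1;0.0275 -0.1926 0.05 0 0 0 -1;0.0275 -0.1926 0.1 0 0 0 -1;0.0275 -0.1926 0.1 0 0 0 -1;0.0275 -0.1926 0.1 0 0 0 -1"

```text
clock: 19.13
eef_pos: [0.6302, -0.0059, 0.1973]
orientation: [1.0, 0.0, -0.001, 0.0]
contact_force: [-0.1, 0.2, 0.0]
gripper_width: 0.669
grasp_force: 64.0
```

```bash
python3 -c "
from h import *
go(.632,-.0061,.1195,yaw=0)"
```

```text
{'clock': 19.133, 'q': [-0.028, 0.444, 1.515, -0.0, 1.184, 1.543], 'eef_pos': [0.63, -0.006, 0.197], 'orientation': [1.0, 0.0, -0.001, 0.0], 'contact_force': [-0.128, 0.175, 0.013], 'gripper_width': 0.669, 'grasp_force': 63.99}
yaw 0.0006 shift [0.0047 0.0006 0.1945] turnz 0.0003 tilt [-0.0012 -0.     -1.    ]
```

>>> step_arm:
  steps: "0.002 0 0.06 0 0 0 -1;0.002 0 0.11 0 0 0 -1;0.002 0 0.15 0 0 0 -1;0.002 0 0.175 0 0 0 -1;0.002 0 0.187 0 0 0 -1;0.002 0 0.193 0 0 0 -1;0.002 0 0.197 0 0 0 -1;0.002 0 0.197 0 0 0 -1;0.002 0 0.197 0 0 0 -1;0.002 0 0.197 0 0 0 -1"

```text
clock: 19.97
eef_pos: [0.6319, -0.0059, 0.1194]
orientation: [1.0, 0.0, 0.001, 0.0]
contact_force: [0.0, 1.3, -0.5]
gripper_width: 0.667
grasp_force: 64.0
```

>>> step_arm:
  steps: "0 0 0 0 0 0 0.3;0 0 0 0 0 0 0.38;0 0 0 0 0 0 0.44;0 0 0 0 0 0 0.55;0 0 0 0 0 0 0.6;0 0 0 0 0 0 0.6;0 0 -0.03 0 0 0 0.6;0 0 -0.09 0 0 0 0.6;0 0 -0.17 0 0 0 0.6;0 0 -0.26 0 0 0 0.6;-0.08 0 -0.26 0 0 0 1;-0.16 0.05 -0.26 0 0 0 1"

```text
clock: 20.97
eef_pos: [0.5693, -0.0241, 0.225]
orientation: [1.0, 0.002, 0.003, -0.0]
contact_force: [-1.1, -1.9, -0.4]
gripper_width: 1.001
grasp_force: 0.0
```

```bash
python3 - <<'E'
from h import *
go(.405,.0015,.15,yaw=0)
for n in('scene','top'):
    p,d,c=snap(n);np.savez(n+'3',p=p,d=d);W=pts(d,c);hsv=cv2.cvtColor(p,cv2.COLOR_BGR2HSV)
    m=cv2.inRange(hsv,(8,120,80),(22,255,255));k,l,s,ce=cv2.connectedComponentsWithStats(m)
    for i in range(1,k):
        if s[i,4]>60 and 200<ce[i][0]<500:print(n,s[i,4],ce[i].round(1),ray(*ce[i],.108,c).round(4),s[i,:4])
    m=(np.hypot(W[...,0]-.405,W[...,1])<.1)&(W[...,2]>.05)&(W[...,2]<.065)&(hsv[...,2]<70);print('knob',m.sum(),W[m].mean(0))
    cv2.imwrite(f'pics/{n}3.png',cv2.resize(p[120:270,220:400],None,fx=4,fy=4))
E
```

```text
{'clock': 20.967, 'q': [-0.063, 0.328, 1.627, 0.002, 1.181, 1.504], 'eef_pos': [0.569, -0.024, 0.225], 'orientation': [1.0, 0.002, 0.003, -0.0], 'contact_force': [-1.053, -1.858, -0.355], 'gripper_width': 1.001, 'grasp_force': 0.0}
yaw 0.0034 shift [-0.4118 -0.0651  0.1848] turnz 0.0017 tilt [ 0.0068  0.001  -1.    ]
scene 386 [237.8   6.1] [-0.2448 -0.6601  0.108 ] [192   0  73  16]
scene 336 [323.6 234.7] [ 0.6386 -0.0047  0.108 ] [315 224  20  25]
knob 1 [ 0.40087591 -0.0127153   0.05940448]
knob 0 [nan nan nan]<stdin>:8: RuntimeWarning: Mean of empty slice.
  ret = um.true_divide(
```

View pics/scene3.png

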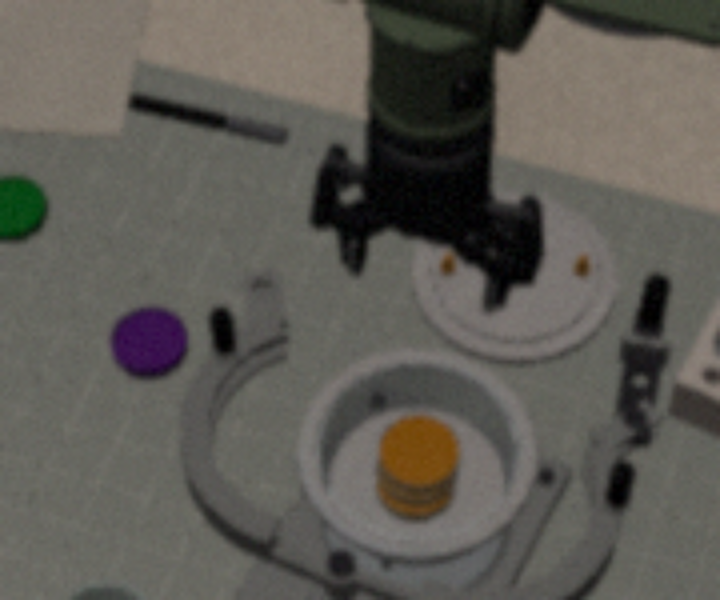

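The three dishes are stacked in the jar and the lid has not moved. Next I fetch the lid.

>>> step_arm:
  steps: "-0.1 -0.02 0 0 0 0 1;-0.2 -0.04 0 0 0 0 1;-0.3 -0.06 0 0 0 0 1;-0.39 -0.06 0 0 0 0 1;-0.415 -0.06 0.05 0 0 0 1;-0.415 -0.06 0.15 0 0 0 1;-0.415 -0.06 0.15 0 0 0 1;-0.415 -0.06 0.15 0 0 0 1"

```text
clock: 21.73
eef_pos: [0.4008, -0.002, 0.1619]
orientation: [1.0, 0.0, -0.002, -0.0]
contact_force: [-0.4, -0.4, 0.6]
gripper_width: 0.998
grasp_force: 0.0
```

```bash
python3 -c "
from h import *
go(.4015,.000,.045,yaw=0)"
```

```text
{'clock': 21.733, 'q': [-0.034, 0.138, 2.07, -0.0, 0.938, 1.537], 'eef_pos': [0.401, -0.002, 0.162], 'orientation': [1.0, 0.0, -0.002, -0.0], 'contact_force': [-0.422, -0.401, 0.572], 'gripper_width': 0.998, 'grasp_force': 0.0}
yaw 0.0005 shift [ 0.0029 -0.005   0.2923] turnz 0.0003 tilt [-3.6e-03  1.0e-04 -1.0e+00]
```

>>> step_arm:
  steps: "0.002 -0.005 0.09 0 0 0 1;0.002 -0.005 0.17 0 0 0 1;0.002 -0.005 0.24 0 0 0 1;0.002 -0.005 0.28 0 0 0 1;0.002 -0.005 0.292 0 0 0 1;0.002 -0.005 0.292 0 0 0 1;0.002 -0.005 0.292 0 0 0 0.3;0.002 -0.005 0.292 0 0 0 0;0.002 -0.005 0.292 0 0 0 -0.5;0.002 -0.005 0.292 0 0 0 -1;0.002 -0.005 0.292 0 0 0 -1;0.002 -0.005 0.292 0 0 0 -1"

```text
clock: 22.73
eef_pos: [0.403, -0.0, 0.0469]
orientation: [1.0, 0.0, 0.001, 0.0]
contact_force: [-1.3, 0.1, 7.9]
gripper_width: 0.408
grasp_force: 58.9
```

```bash
python3 -c "
from h import *
go(.631,-.006,.24,yaw=0)"
```

```text
{'clock': 22.733, 'q': [-0.029, 0.322, 2.219, 0.0, 0.598, 1.542], 'eef_pos': [0.403, -0.0, 0.047], 'orientation': [1.0, 0.0, 0.001, 0.0], 'contact_force': [-1.297, 0.084, 7.887], 'gripper_width': 0.408, 'grasp_force': 58.894}
yaw 0.0004 shift [ 0.5711  0.0152 -0.4815] turnz 0.0002 tilt [ 2.3e-03 -1.0e-04 -1.0e+00]
```

>>> step_arm:
  steps: "0 0 -0.04 0 0 0 -1;0 0 -0.1 0 0 0 -1;0 0 -0.18 0 0 0 -1;0 0 -0.27 0 0 0 -1;0.03 0 -0.35 0 0 0 -1;0.09 0.01 -0.42 0 0 0 -1;0.17 0.015 -0.45 0 0 0 -1;0.26 0.015 -0.45 0 0 0 -1;0.35 0.015 -0.45 0 0 0 -1;0.44 0.015 -0.45 0 0 0 -1;0.52 0.015 -0.45 0 0 0 -1;0.571 0.015 -0.45 0 0 0 -1"

```text
clock: 23.73
eef_pos: [0.6331, -0.0059, 0.2247]
orientation: [1.0, 0.0, 0.0, 0.0]
contact_force: [-0.6, 0.1, -2.9]
gripper_width: 0.404
grasp_force: 60.5
```

>>> step_arm:
  steps: "0 0 0 0 0 0 -1;0 0 0.03 0 0 0 -1;0 0 0.06 0 0 0 -1;0 0 0.06 0 0 0 -1;0 0 0.06 0 0 0 -1;0 0 0.06 0 0 0 -1"

```text
clock: 24.23
eef_pos: [0.6304, -0.0059, 0.2022]
orientation: [1.0, 0.0, 0.0, 0.0]
contact_force: [-0.5, -0.7, -3.8]
gripper_width: 0.406
grasp_force: 60.5
```

```bash
python3 - <<'E'
from h import *
from scipy.optimize import least_squares
s=st();e=s['eef_pos'];zt=e[2]-.008-.023   # lid top-face... knob mid -19 is foot = disc top
zt=e[2]-.008-.019
go(.632,-.006,.156,yaw=0)
for n in('scene','top'):
    p,d,c=snap(n);W=pts(d,c)
    m=(abs(W[...,2]-zt)<.006)&(np.hypot(W[...,0]-e[0],W[...,1]-e[1])<.11)
    m=(m*255).astype(np.uint8);k,l,ss,ce=cv2.connectedComponentsWithStats(m);i=1+np.argmax(ss[1:,4]);m=(l==i)
    cn,_=cv2.findContours(m.astype(np.uint8),0,2);cn=max(cn,key=len)[:,0]
    P=np.array([ray(u,v,zt,c)[:2] for u,v in cn])
    # outer arc: keep points > 0.07 from tcp, fixed radius
    q=P[np.hypot(*(P-e[:2]).T)>.072]
    f=least_squares(lambda x:np.hypot(q[:,0]-x[0],q[:,1]-x[1])-x[2],[e[0],e[1],.081],loss='soft_l1',f_scale=.002)
    print(n,len(q),f.x.round(4),'z',np.median(W[m][:,2]).round(4),zt.round(4))
    A=np.c_[W[m][:,:2],np.ones(m.sum())];print('slope',np.linalg.lstsq(A,W[m][:,2],rcond=None)[0].round(3))
    cv2.imwrite(f'pics/{n}4.png',cv2.resize(p[120:270,220:400],None,fx=4,fy=4))
E
```

```text
{'clock': 24.233, 'q': [-0.028, 0.44, 1.509, -0.0, 1.193, 1.543], 'eef_pos': [0.63, -0.006, 0.202], 'orientation': [1.0, 0.0, 0.0, 0.0], 'contact_force': [-0.548, -0.66, -3.758], 'gripper_width': 0.406, 'grasp_force': 60.512}
{'clock': 24.233, 'q': [-0.028, 0.44, 1.509, -0.0, 1.193, 1.543], 'eef_pos': [0.63, -0.006, 0.202], 'orientation': [1.0, 0.0, 0.0, 0.0], 'contact_force': [-0.548, -0.66, -3.758], 'gripper_width': 0.406, 'grasp_force': 60.512}
yaw 0.0006 shift [0.004  0.0002 0.1155] turnz 0.0003 tilt [ 2.e-04 -1.e-04 -1.e+00]
scene 121 [ 0.6339 -0.0048  0.0786] z 0.1737 0.1752
slope [-0.008 -0.002  0.179]
top 6 [0.5971 0.0547 0.0114] z 0.1745 0.1752
slope [ 0.005 -0.017  0.172]
```

View pics/scene4.png

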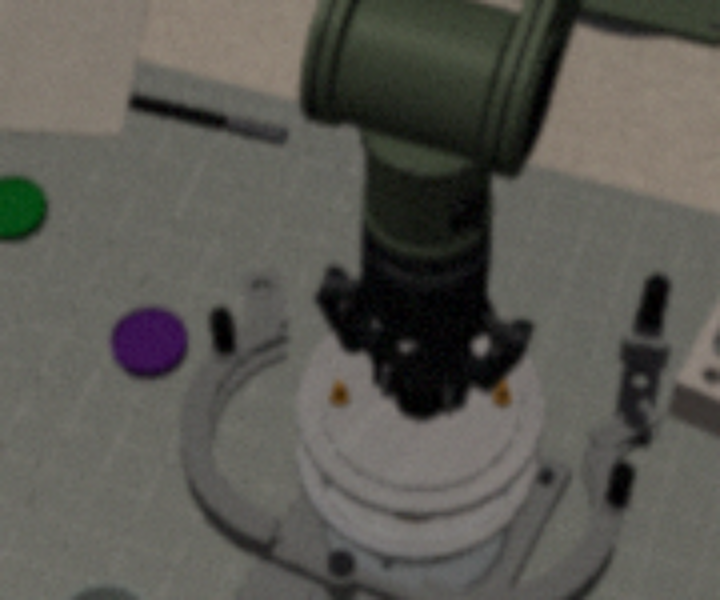

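The lid hovers level over the jar. I fit the flange in the same camera's earlier image, so that the calibration bias cancels out.

```bash
python3 - <<'E'
from h import *
from scipy.optimize import least_squares
z=np.load('scene3.npz');d=z['d'];c=robot.camera_info('scene');W=pts(d,c)
m=(abs(W[...,2]-.114)<.005)&(np.hypot(W[...,0]-.631,W[...,1]+.006)<.095)
k,l,ss,ce=cv2.connectedComponentsWithStats(m.astype(np.uint8));m=l==1+np.argmax(ss[1:,4])
cn,_=cv2.findContours(m.astype(np.uint8),0,2);cn=max(cn,key=len)[:,0]
q=np.array([ray(u,v,.115,c)[:2] for u,v in cn])
f=least_squares(lambda x:np.hypot(q[:,0]-x[0],q[:,1]-x[1])-x[2],[.631,-.006,.081],loss='soft_l1',f_scale=.002)
print(len(q),f.x.round(4),ss[:,4].max())
E
```

```text
91 [ 0.6358 -0.0051  0.0806] 254988
```

>>> step_arm:
  steps: "0.004 0 0.03 0 0 0 -1;0.004 0 0.06 0 0 0 -1;0.004 0 0.075 0 0 0 -1;0.004 0 0.085 0 0 0 -1;0.004 0 0.095 0 0 0 -1;0.004 0 0.105 0 0 0 -1;0.004 0 0.112 0 0 0 -1;0.004 0 0.118 0 0 0 -1;0.004 0 0.121 0 0 0 -1;0.004 0 0.121 0 0 0 -1;0.004 0 0.121 0 0 0 -1"

```text
clock: 25.25
eef_pos: [0.6324, -0.0059, 0.1541]
orientation: [1.0, 0.0, 0.0, 0.0]
contact_force: [-1.5, 0.3, 0.9]
gripper_width: 0.405
grasp_force: 61.3
```

The lid is seated. I release it and go to the left post.

>>> step_arm:
  steps: "0 0 0 0 0 0 -0.1;0 0 0 0 0 0 0.1;0 0 0 0 0 0 0.6;0 0 0 0 0 0 1;0 0 -0.06 0 0 0 1;0 0 -0.14 0 0 0 1;0 0 -0.2 0 0 0 1;0 -0.09 -0.2 0 0 0 1;0 -0.18 -0.2 0 0 0 1;0 -0.27 -0.2 0 0 0 0.6;0 -0.34 -0.2 0 0 0 0.4;0 -0.34 -0.2 0 0 0 0.4"

```text
clock: 26.25
eef_pos: [0.632, 0.1353, 0.2333]
orientation: [1.0, 0.003, 0.0, -0.001]
contact_force: [-0.4, 0.0, 0.3]
gripper_width: 0.697
grasp_force: 0.0
```

```bash
python3 - <<'E'
from h import *
from scipy.optimize import least_squares
go(.632,.130,.157,yaw=0)
p,d,c=snap('scene');W=pts(d,c)
m=(abs(W[...,2]-.122)<.005)&(np.hypot(W[...,0]-.633,W[...,1]+.006)<.09)
k,l,ss,ce=cv2.connectedComponentsWithStats(m.astype(np.uint8));m=l==1+np.argmax(ss[1:,4])
cn,_=cv2.findContours(m.astype(np.uint8),0,2);cn=max(cn,key=len)[:,0]
q=np.array([ray(u,v,.123,c)[:2] for u,v in cn]);q=q[np.hypot(q[:,0]-.634,q[:,1]+.006)>.07]
f=least_squares(lambda x:np.hypot(q[:,0]-x[0],q[:,1]-x[1])-x[2],[.633,-.006,.081],loss='soft_l1',f_scale=.002)
print('lid',len(q),f.x.round(4),np.median(W[m][:,2]),np.linalg.lstsq(np.c_[W[m][:,:2],np.ones(m.sum())],W[m][:,2],rcond=None)[0].round(3))
E
```

```text
{'clock': 26.25, 'q': [0.192, 0.444, 1.421, 0.003, 1.275, 1.757], 'eef_pos': [0.632, 0.135, 0.233], 'orientation': [1.0, 0.003, 0.0, -0.001], 'contact_force': [-0.411, 0.003, 0.348], 'gripper_width': 0.697, 'grasp_force': 0.0}
yaw 0.0053 shift [-0.0002  0.0138  0.1907] turnz 0.0026 tilt [ 6.0e-04  2.8e-03 -1.0e+00]
lid 96 [ 0.6348 -0.005   0.0804] 0.12413975731490881 [-0.003 -0.002  0.126]
```

>>> step_arm:
  steps: "0 0.005 0.05 0 0 0.002 0.4;0 0.005 0.1 0 0 0.002 0.4;0 0.005 0.15 0 0 0.002 0.4;0 0.005 0.18 0 0 0.002 0.4;0 0.005 0.188 0 0 0.002 0.4;0 0.005 0.188 0 0 0.002 0;0 0.005 0.188 0 0 0.002 -0.3;0 0.005 0.188 0 0 0.002 -0.6;0 0.005 0.188 0 0 0.002 -1;0 0.005 0.188 0 0 0.002 -1;0 0.005 0.188 0 0 0.002 -1;0 0.005 0.188 0 0 0.002 -1"

```text
clock: 27.3
eef_pos: [0.6314, 0.1316, 0.1599]
orientation: [1.0, -0.002, -0.0, -0.003]
contact_force: [-3.5, 11.1, 2.9]
gripper_width: 0.172
grasp_force: 58.4
```

```bash
python3 - <<'E'
from h import *
s=st();e=np.array(s['eef_pos'][:2]);H=np.array([.7395,-.0235]);J=np.array([.6316,-.006]);
print('r',np.hypot(*(e-H)));x=(H-J)/np.hypot(*(H-J));y=np.array([-x[1],x[0]])
t=J-.069*x+.058*y;print('shut',t,x)
a0=np.arctan2(*(e-H)[::-1]);a1=np.arctan2(*(t-H)[::-1]);print(a0,a1)
r=np.hypot(*(e-H))
for a in np.linspace(a0,a1+.03,12):
    w=H+r*np.array([np.cos(a),np.sin(a)])-e;print((w[0]/.4).round(3),(-w[1]/.4).round(3))
E
```

```text
{'clock': 27.3, 'q': [0.185, 0.494, 1.53, 0.007, 1.117, 1.756], 'eef_pos': [0.631, 0.132, 0.16], 'orientation': [1.0, -0.002, -0.0, -0.003], 'contact_force': [-3.464, 11.081, 2.935], 'gripper_width': 0.172, 'grasp_force': 58.352}
r 0.1890909641334403
shut [0.57277552 0.06229846] [ 0.98710157 -0.16009525]
2.1793409543742346 2.6663236889610644
0.0 0.0
-0.018 0.013
-0.035 0.027
-0.052 0.042
-0.068 0.057
-0.083 0.074
-0.097 0.091
-0.111 0.108
-0.124 0.126
-0.135 0.145
-0.146 0.164
-0.156 0.184
```

>>> step_arm:
  steps: "-0.018 0.013 0 0 0 0 -1;-0.035 0.027 0 0 0 0 -1;-0.052 0.042 0 0 0 0 -1;-0.068 0.057 0 0 0 0 -1;-0.083 0.074 0 0 0 0 -1;-0.097 0.091 0 0 0 0 -1;-0.111 0.108 0 0 0 0 -1;-0.124 0.126 0 0 0 0 -1;-0.135 0.145 0 0 0 0 -1;-0.146 0.164 0 0 0 0 -1;-0.154 0.18 0 0 0 0 -1;-0.154 0.18 0 0 0 0 -1"

```text
clock: 28.3
eef_pos: [0.5663, 0.0613, 0.1599]
orientation: [1.0, -0.003, -0.003, -0.005]
contact_force: [-12.3, 18.3, 9.4]
gripper_width: 0.168
grasp_force: 60.6
```

>>> step_arm:
  steps: "0.01 -0.006 0 0 0 0 -0.5;0.01 -0.006 0 0 0 0 -0.1;0.01 -0.006 0 0 0 0 0.4;0.01 -0.006 -0.05 0 0 0 0.4;0.01 -0.006 -0.12 0 0 0 0.4;0.01 0.05 -0.2 0 0 0 0.4;0.03 0.14 -0.2 0 0 0 0.4;0.05 0.23 -0.2 0 0 0 0.4;0.07 0.32 -0.2 0 0 0 0.4;0.09 0.41 -0.2 0 0 0 0.4;0.095 0.5 -0.2 0 0 0 0.4;0.095 0.537 -0.2 0 0 0 0.4"

```text
clock: 29.3
eef_pos: [0.6079, -0.1637, 0.2382]
orientation: [1.0, -0.003, 0.0, 0.001]
contact_force: [-0.1, -0.5, 0.5]
gripper_width: 0.697
grasp_force: 0.0
```

```bash
python3 - <<'E'
from h import *
go(.6045,-.1535,.159,yaw=0)
p,d,c=snap('top');cv2.imwrite('pics/t5.png',cv2.resize(p[110:250,235:375],None,fx=4,fy=4,interpolation=cv2.INTER_CUBIC));np.savez('t5',p=p,d=d)
E
```

```text
{'clock': 29.3, 'q': [-0.28, 0.414, 1.457, -0.003, 1.268, 1.298], 'eef_pos': [0.608, -0.164, 0.238], 'orientation': [1.0, -0.003, 0.0, 0.001], 'contact_force': [-0.121, -0.542, 0.539], 'gripper_width': 0.697, 'grasp_force': 0.0}
yaw -0.007 shift [-0.0089 -0.0261  0.1979] turnz -0.0035 tilt [ 0.001  -0.0029 -1.    ]
```

View pics/t5.png

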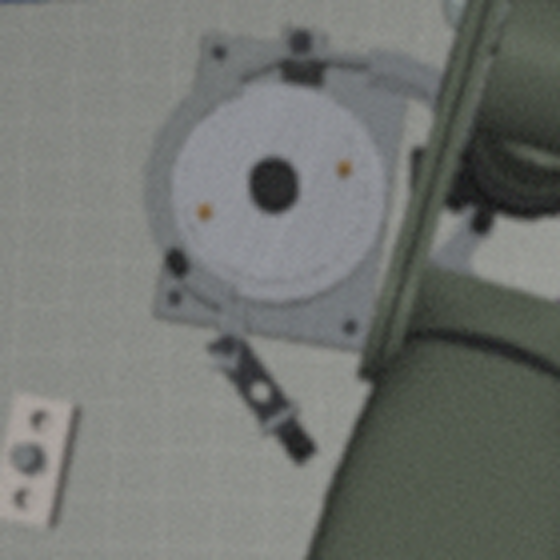

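The left jaw has closed round the lid, with its post at crop (177,262) and the bar hole at (260,391). Next is the right post.

>>> step_arm:
  steps: "-0.006 -0.018 0.05 0 0 -0.0035 0.4;-0.006 -0.018 0.1 0 0 -0.0035 0.4;-0.006 -0.018 0.15 0 0 -0.0035 0.4;-0.006 -0.018 0.185 0 0 -0.0035 0.4;-0.006 -0.018 0.196 0 0 -0.0035 0.4;-0.006 -0.018 0.196 0 0 -0.0035 0.1;-0.006 -0.018 0.196 0 0 -0.0035 -0.2;-0.006 -0.018 0.196 0 0 -0.0035 -0.5;-0.006 -0.018 0.196 0 0 -0.0035 -1;-0.006 -0.018 0.196 0 0 -0.0035 -1;-0.006 -0.018 0.196 0 0 -0.0035 -1;-0.006 -0.018 0.196 0 0 -0.0035 -1"

```text
clock: 30.35
eef_pos: [0.6046, -0.1538, 0.1615]
orientation: [1.0, 0.002, 0.0, 0.002]
contact_force: [-3.9, -5.6, 3.1]
gripper_width: 0.167
grasp_force: 58.4
```

```bash
python3 - <<'E'
from h import *
s=st();e=np.array(s['eef_pos'][:2]);H=np.array([.7395,-.0235]);J=np.array([.6316,-.006]);
x=(H-J)/np.hypot(*(H-J));y=np.array([-x[1],x[0]])
c=robot.camera_info('top');print('Lpost',ray(235+177/4-.4,110+262/4-.4,.172,c), J-.069*x+.058*y)
t=J-.069*x-.058*y;r=np.hypot(*(e-H));print('r',r,'shut',t)
a0=np.arctan2(*(e-H)[::-1])%(2*np.pi);a1=np.arctan2(*(t-H)[::-1])%(2*np.pi);print(a0,a1)
for a in np.linspace(a0,a1-.02,13):
    w=H+r*np.array([np.cos(a),np.sin(a)])-e;print((w[0]/.4).round(3),(-w[1]/.4).round(3))
E
```

```text
{'clock': 30.35, 'q': [-0.265, 0.462, 1.582, -0.005, 1.097, 1.304], 'eef_pos': [0.605, -0.154, 0.162], 'orientation': [1.0, 0.002, 0.0, 0.002], 'contact_force': [-3.869, -5.553, 3.07], 'gripper_width': 0.167, 'grasp_force': 58.361}
Lpost [0.57012771 0.05953175 0.172     ] [0.57277552 0.06229846]
r 0.18754156067781155 shut [ 0.55420447 -0.05220532]
3.9094528992652515 3.2952873243341525
-0.0 -0.0
-0.017 -0.018
-0.032 -0.037
-0.047 -0.057
-0.061 -0.078
-0.073 -0.099
-0.085 -0.121
-0.095 -0.144
-0.104 -0.167
-0.112 -0.191
-0.118 -0.214
-0.123 -0.239
-0.127 -0.263
```

>>> step_arm:
  steps: "-0.017 -0.018 0 0 0 0 -1;-0.032 -0.037 0 0 0 0 -1;-0.047 -0.057 0 0 0 0 -1;-0.061 -0.078 0 0 0 0 -1;-0.073 -0.099 0 0 0 0 -1;-0.085 -0.121 0 0 0 0 -1;-0.095 -0.144 0 0 0 0 -1;-0.104 -0.167 0 0 0 0 -1;-0.112 -0.191 0 0 0 0 -1;-0.118 -0.214 0 0 0 0 -1;-0.123 -0.239 0 0 0 0 -1;-0.127 -0.265 0 0 0 0 -1"

```text
clock: 31.35
eef_pos: [0.5499, -0.0522, 0.1614]
orientation: [1.0, 0.004, -0.004, 0.008]
contact_force: [-10.5, -51.6, 3.8]
gripper_width: 0.169
grasp_force: 63.1
```

>>> step_arm:
  steps: "0 0 0 0 0 0 -1;0 0 0 0 0 0 -1"

```text
clock: 31.52
eef_pos: [0.5499, -0.0525, 0.1614]
orientation: [1.0, 0.004, -0.004, 0.007]
contact_force: [-13.3, -24.8, 9.2]
gripper_width: 0.172
grasp_force: 61.4
```

>>> step_arm:
  steps: "0.01 0.012 0 0 0 0 -0.5;0.01 0.012 0 0 0 0 -0.1;0.01 0.012 0 0 0 0 0.4;0.01 0.012 -0.05 0 0 0 0.4;0.01 0.012 -0.12 0 0 0 0.4;0.01 0.05 -0.2 0 0 0 0.4;0.01 0.14 -0.2 0 0 0 0.4;0.01 0.23 -0.2 0 0 0 0.4;0 0.32 -0.2 0 0 0 0.4;0 0.4 -0.2 0 0 0 0.4;0 0.4 -0.2 0 0 0 0.4"

```text
clock: 32.43
eef_pos: [0.5549, -0.2101, 0.24]
orientation: [1.0, -0.0, 0.001, 0.001]
contact_force: [0.5, -0.3, -0.4]
gripper_width: 0.701
grasp_force: 0.0
```

```bash
python3 - <<'E'
from h import *
st()
p,d,c=snap('top');cv2.imwrite('pics/t6.png',cv2.resize(p[110:250,235:375],None,fx=4,fy=4,interpolation=cv2.INTER_CUBIC));np.savez('t6',p=p,d=d)
for n in ('top','scene'):
    if n=='scene':p,d,c=snap(n)
    W=pts(d,c);hsv=cv2.cvtColor(p,cv2.COLOR_BGR2HSV)
    m=(hsv[...,2]<60)&(W[...,2]>.14)&(W[...,2]<.18)&(W[...,0]>.38)&(W[...,0]<.7)&(abs(W[...,1])<.14)
    k,l,s,ce=cv2.connectedComponentsWithStats(m.astype(np.uint8))
    for i in range(1,k):
        if s[i,4]>6:print(n,s[i,4],ce[i].round(1),ray(*ce[i],.17,c).round(4),np.median(W[l==i],0).round(3))
E
```

```text
{'clock': 32.433, 'q': [-0.38, 0.356, 1.545, -0.002, 1.239, 1.192], 'eef_pos': [0.555, -0.21, 0.24], 'orientation': [1.0, -0.0, 0.001, 0.001], 'contact_force': [0.528, -0.284, -0.397], 'gripper_width': 0.701, 'grasp_force': 0.0}
top 106 [303.  155.8] [ 0.6264 -0.0068  0.17  ] [ 0.627 -0.007  0.164]
top 21 [278.7 175.3] [0.5698 0.0601 0.17  ] [0.57  0.06  0.171]
top 17 [318.9 182.2] [ 0.5524 -0.0527  0.17  ] [ 0.553 -0.053  0.171]
top 30 [308.8 220.5] [ 0.445  -0.0264  0.17  ] [ 0.445 -0.027  0.165]
scene 52 [337.4 170.2] [ 0.4615 -0.0232  0.17  ] [ 0.454 -0.025  0.161]
scene 57 [316.6 196.9] [ 0.567  -0.0494  0.17  ] [ 0.562 -0.051  0.164]
scene 56 [355.  213.4] [0.584 0.064 0.17 ] [0.58  0.063 0.166]
scene 169 [324.3 224.9] [ 0.6436 -0.0022  0.17  ] [ 0.64  -0.003  0.163]
```

View pics/t6.png

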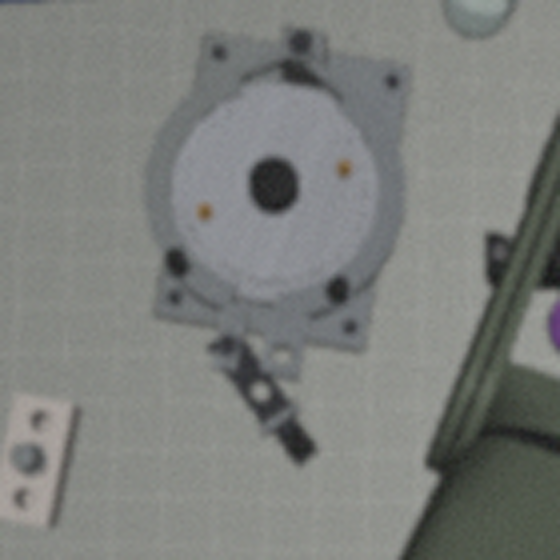

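Both jaws are shut, with the posts 114 mm apart. The bar knob is at crop (300,450) and the fork hole at (281,354). Next I swing the bar by its knob.

>>> step_arm:
  steps: "-0.05 -0.08 0 0 0 0 0.4;-0.1 -0.16 0 0 0 0 0.4;-0.15 -0.24 0 0 0 0 0.4;-0.2 -0.32 0 0 0 0 0.4;-0.25 -0.4 0 0 0 0 0.4;-0.27 -0.458 0.03 0 0 0 0.4;-0.27 -0.458 0.06 0 0 0 0.4;-0.27 -0.458 0.06 0 0 0 0.4;-0.27 -0.458 0.06 0 0 0 0.4"

```text
clock: 33.28
eef_pos: [0.4457, -0.0215, 0.2159]
orientation: [1.0, 0.003, -0.0, -0.0]
contact_force: [0.7, -0.2, 1.0]
gripper_width: 0.702
grasp_force: 0.0
```

```bash
python3 - <<'E'
from h import *
go(.447,-.0268,.157,yaw=0)
z=np.load('t6.npz');c=robot.camera_info('top')
print('fork',ray(235+281/4-.4,110+354/4-.4,.128,c))
E
```

```text
{'clock': 33.283, 'q': [-0.074, 0.148, 1.899, 0.0, 1.095, 1.491], 'eef_pos': [0.446, -0.021, 0.216], 'orientation': [1.0, 0.003, -0.0, -0.0], 'contact_force': [0.671, -0.171, 0.96], 'gripper_width': 0.702, 'grasp_force': 0.0}
yaw 0.006 shift [0.0033 0.0134 0.1471] turnz 0.003 tilt [-3.e-04  3.e-04 -1.e+00]
fork [ 0.51185265 -0.01327701  0.128     ]
```

>>> step_arm:
  steps: "0.003 0.009 0.05 0 0 0.003 0.4;0.003 0.009 0.1 0 0 0.003 0.4;0.003 0.009 0.135 0 0 0.003 0.4;0.003 0.009 0.147 0 0 0.003 0.4;0.003 0.009 0.147 0 0 0.003 0.1;0.003 0.009 0.147 0 0 0.003 -0.2;0.003 0.009 0.147 0 0 0.003 -0.5;0.003 0.009 0.147 0 0 0.003 -1;0.003 0.009 0.147 0 0 0.003 -1;0.003 0.009 0.147 0 0 0.003 -1;0.003 0.009 0.147 0 0 0.003 -1"

```text
clock: 34.2
eef_pos: [0.4481, -0.0266, 0.1581]
orientation: [1.0, -0.001, 0.001, 0.0]
contact_force: [-0.5, -1.3, 6.5]
gripper_width: 0.19
grasp_force: 58.5
```

```bash
python3 - <<'E'
from h import *
s=st();e=np.array(s['eef_pos'][:2]);P=np.array([.5167,.0257])
r=np.hypot(*(e-P));a0=np.arctan2(*(e-P)[::-1]);a1=np.radians(-99);print('r',r,a0,a1)
for a in np.linspace(a0,a1+.05,13):
    w=P+r*np.array([np.cos(a),np.sin(a)])-e;print((w[0]/.4).round(3),(-w[1]/.4).round(3))
E
```

```text
{'clock': 34.2, 'q': [-0.085, 0.212, 1.984, -0.0, 0.943, 1.489], 'eef_pos': [0.448, -0.027, 0.158], 'orientation': [1.0, -0.001, 0.001, 0.0], 'contact_force': [-0.548, -1.282, 6.487], 'gripper_width': 0.19, 'grasp_force': 58.471}
r 0.08627528412261323 -2.490802760637577 -1.7278759594743862
0.0 -0.0
0.009 0.011
0.019 0.022
0.03 0.032
0.041 0.041
0.053 0.05
0.066 0.057
0.079 0.064
0.092 0.07
0.106 0.075
0.12 0.079
0.134 0.082
0.149 0.084
```

>>> step_arm:
  steps: "0.009 0.011 0 0 0 0 -1;0.019 0.022 0 0 0 0 -1;0.03 0.032 0 0 0 0 -1;0.041 0.041 0 0 0 0 -1;0.053 0.05 0 0 0 0 -1;0.066 0.057 0 0 0 0 -1;0.079 0.064 0 0 0 0 -1;0.092 0.07 0 0 0 0 -1;0.106 0.075 0 0 0 0 -1;0.12 0.079 0 0 0 0 -1;0.134 0.082 0 0 0 0 -1;0.147 0.084 0 0 0 0 -1"

```text
clock: 35.2
eef_pos: [0.505, -0.0606, 0.1578]
orientation: [1.0, -0.0, -0.001, 0.001]
contact_force: [-10.0, -0.5, 11.3]
gripper_width: 0.19
grasp_force: 60.0
```

>>> step_arm:
  steps: "0 0 0 0 0 0 -1;0 0 0 0 0 0 -1;0 0 0 0 0 0 -1"

```text
clock: 35.45
eef_pos: [0.5046, -0.0605, 0.1579]
orientation: [1.0, -0.0, -0.001, 0.001]
contact_force: [-4.6, -0.2, 8.9]
gripper_width: 0.191
grasp_force: 59.7
```

>>> step_arm:
  steps: "0.008 0 0 0 0 0 -1;0.012 0 0 0 0 0 -1;0.012 0 0 0 0 0 -1;0 0 0 0 0 0 -0.6;0 0 0 0 0 0 -0.3;0 0 0 0 0 0 0;0 0 -0.05 0 0 0 0;0 0 -0.12 0 0 0 0;0 0 -0.2 0 0 0 0;0 0 -0.2 0 0 0 0"

```text
clock: 36.28
eef_pos: [0.5086, -0.0604, 0.2422]
orientation: [1.0, -0.001, 0.005, 0.001]
contact_force: [0.6, 0.5, 0.6]
gripper_width: 0.503
grasp_force: 0.0
```

>>> step_arm:
  steps: "-0.02 -0.07 0 0 0 -0.06 0;-0.04 -0.14 0 0 0 -0.12 0;-0.06 -0.21 0 0 0 -0.18 0;-0.08 -0.28 0 0 0 -0.24 0;-0.1 -0.35 0 0 0 -0.3 0;-0.12 -0.42 0 0 0 -0.36 0;-0.14 -0.48 0 0 0 -0.42 0;-0.16 -0.54 0 0 0 -0.48 0;-0.174 -0.58 0 0 0 -0.54 0;-0.174 -0.58 0 0 0 -0.6 0;-0.174 -0.58 0 0 0 -0.66 0;-0.174 -0.58 0 0 0 -0.705 0"

```text
clock: 37.28
eef_pos: [0.4361, 0.1725, 0.2361]
orientation: [0.76, 0.65, -0.001, -0.0]
contact_force: [0.5, 0.2, -0.0]
gripper_width: 0.502
grasp_force: 0.0
```

```bash
python3 - <<'E'
from h import *
go(.4355,.172,.13,yaw=1.413)
p,d,c=snap('top');np.savez('t7',p=p,d=d);cv2.imwrite('pics/t7.png',cv2.resize(p[170:250,230:350],None,fx=6,fy=6,interpolation=cv2.INTER_CUBIC))
E
```

```text
{'clock': 37.283, 'q': [0.352, 0.167, 1.82, 0.0, 1.157, 0.508], 'eef_pos': [0.436, 0.172, 0.236], 'orientation': [0.76, 0.65, -0.001, -0.0], 'contact_force': [0.485, 0.207, -0.022], 'gripper_width': 0.502, 'grasp_force': 0.0}
yaw 1.4143 shift [-0.0012 -0.001   0.2652] turnz 0.0007 tilt [-1.6e-03 -5.0e-04 -1.0e+00]
```

View pics/t7.png

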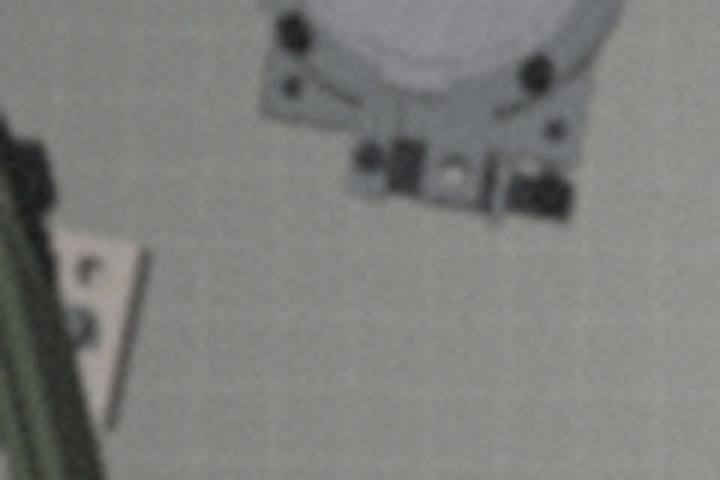

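The bar is home, with the fork hole at crop (453,171) and the knob at (550,193). I check the pin position by depth before grasping.

```bash
python3 - <<'E'
from h import *
for f,n in (('top0','top'),('t1','top'),('t6','top'),('scene0','scene'),('scene3','scene')):
    d=np.load(f+'.npz')['d'];c=robot.camera_info(n);W=pts(d,c)
    near=np.hypot(W[...,0]-.436,W[...,1]-.173)<.05
    m=near&(W[...,2]>.075)&(W[...,2]<.1);k,l,s,ce=cv2.connectedComponentsWithStats(m.astype(np.uint8))
    i=1+np.argmax(s[1:,4]);print(f,s[i,4],ce[i].round(1),W[l==i].mean(0).round(4),ray(*ce[i],.094,c).round(4))
    b=near&(abs(W[...,2]-.05)<.004);q=W[b][:,:2].astype(np.float32);r=cv2.minAreaRect(q*1000);print('  block',np.round(r[0],1),np.round(r[1],1))
print('fork',ray(230+453/6-.42,170+171/6-.42,.128,robot.camera_info('top')))
E
```

```text
top0 43 [240.5 223.9] [0.4365 0.1749 0.0908] [0.4363 0.1744 0.094 ]
  block [436.9 176.2] [45.8 94.7]
t1 40 [240.3 223.9] [0.4365 0.1756 0.0913] [0.4364 0.1751 0.094 ]
  block [436.9 176.2] [45.7 94.7]
t6 42 [240.5 223.9] [0.4366 0.1752 0.0906] [0.4364 0.1746 0.094 ]
  block [436.9 176.2] [45. 95.]
scene0 54 [403.5 199.8] [0.4429 0.1767 0.0895] [0.4461 0.1767 0.094 ]
  block [438.9 176.6] [45.6 95.2]
scene3 54 [403.4 199.9] [0.4431 0.1767 0.0895] [0.4463 0.1766 0.094 ]
  block [439.2 177. ] [45.3 94.9]
fork [ 0.51192201 -0.01393669  0.128     ]
```

>>> step_arm:
  steps: "0.008 0 0.09 0 0 0 0;0.008 0 0.18 0 0 0 0;0.008 0 0.27 0 0 0 0;0.008 0 0.34 0 0 0 0;0.008 0 0.375 0 0 0 0;0.008 0 0.385 0 0 0 0;0.008 0 0.385 0 0 0 0;0.008 0 0.385 0 0 0 -0.3;0.008 0 0.385 0 0 0 -0.6;0.008 0 0.385 0 0 0 -1;0.008 0 0.385 0 0 0 -1;0.008 0 0.385 0 0 0 -1"

```text
clock: 38.33
eef_pos: [0.4383, 0.1755, 0.0842]
orientation: [0.762, 0.647, 0.001, 0.001]
contact_force: [-0.6, 0.3, 6.7]
gripper_width: 0.214
grasp_force: 58.6
```

```bash
python3 -c "
from h import *
go(.5119,-.0135,.22,yaw=1.413)"
```

```text
{'clock': 38.333, 'q': [0.357, 0.343, 2.029, -0.0, 0.766, 0.52], 'eef_pos': [0.438, 0.176, 0.084], 'orientation': [0.762, 0.647, 0.001, 0.001], 'contact_force': [-0.643, 0.341, 6.706], 'gripper_width': 0.214, 'grasp_force': 58.62}
yaw 1.4074 shift [-0.4359  0.2594 -0.3395] turnz -0.0028 tilt [ 0.0029  0.001  -1.    ]
```

>>> step_arm:
  steps: "0 0 -0.04 0 0 0 -1;0 0 -0.1 0 0 0 -1;0 0 -0.18 0 0 0 -1;0 0 -0.27 0 0 0 -1;-0.02 0.01 -0.35 0 0 0 -1;-0.08 0.05 -0.38 0 0 0 -1;-0.15 0.09 -0.38 0 0 0 -1;-0.22 0.13 -0.38 0 0 0 -1;-0.29 0.17 -0.38 0 0 0 -1;-0.36 0.21 -0.38 0 0 0 -1;-0.42 0.245 -0.38 0 0 0 -1;-0.436 0.2594 -0.38 0 0 0 -1"

```text
clock: 39.33
eef_pos: [0.5122, -0.0171, 0.2349]
orientation: [0.763, 0.646, -0.0, 0.001]
contact_force: [-0.3, -0.1, -0.7]
gripper_width: 0.213
grasp_force: 59.1
```

>>> step_arm:
  steps: "0 0 0 0 0 0 -1;0 0 0.02 0 0 0 -1;0 0 0.02 0 0 0 -1;0 0 0.02 0 0 0 -1;0 0 0.02 0 0 0 -1"

```text
clock: 39.75
eef_pos: [0.5109, -0.0126, 0.2267]
orientation: [0.762, 0.648, -0.0, -0.0]
contact_force: [0.5, 0.1, -1.2]
gripper_width: 0.216
grasp_force: 59.1
```

```bash
python3 - <<'E'
from h import *
go(.5119,-.0135,.207,yaw=1.4074)
p,d,c=snap('scene');cv2.imwrite('pics/s8.png',cv2.resize(p[150:240,290:410],None,fx=6,fy=6,interpolation=cv2.INTER_CUBIC))
e=robot.sense()['eef_pos']
for z in (.128,.149,.190):print(z,[round(6*(a-b),0) for a,b in zip(proj([.5119,-.0135,z],c),(290,150))])
print([round(6*(a-b),0) for a,b in zip(proj([e[0],e[1],e[2]-.0332],c),(290,150))])
E
```

```text
{'clock': 39.75, 'q': [-0.047, 0.239, 1.749, 0.0, 1.154, 0.114], 'eef_pos': [0.511, -0.013, 0.227], 'orientation': [0.762, 0.648, -0.0, -0.0], 'contact_force': [0.464, 0.131, -1.243], 'gripper_width': 0.216, 'grasp_force': 59.108}
yaw 1.4093 shift [-0.0017  0.0028  0.0493] turnz 0.0009 tilt [-6.e-04  2.e-04 -1.e+00]
0.128 [np.float64(269.0), np.float64(260.0)]
0.149 [np.float64(270.0), np.float64(235.0)]
0.19 [np.float64(274.0), np.float64(183.0)]
[np.float64(276.0), np.float64(177.0)]
```

View pics/s8.png

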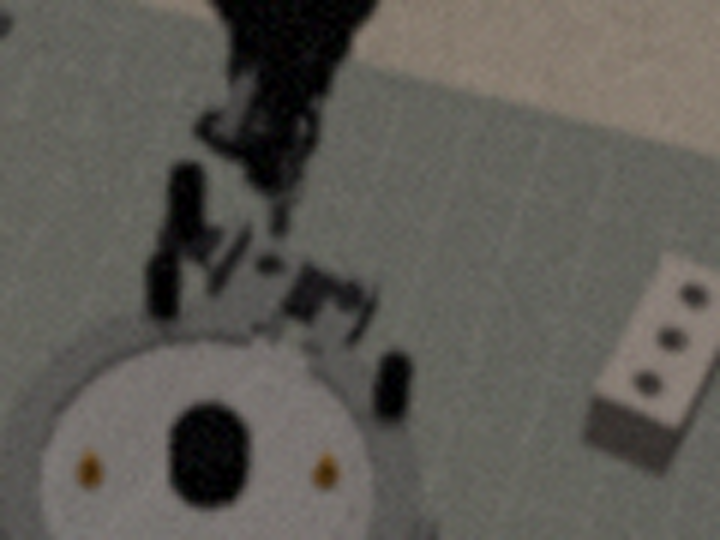

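The hole is at about crop (270,265) and the pin tip at about (277,232), so the pin sits roughly 1–2 mm too far towards +y. I trim that and lower the tip into the chamfer.

>>> step_arm:
  steps: "-0.005 0.003 0 0 0 0 -1;-0.005 0.003 0.02 0 0 0 -1;-0.005 0.003 0.04 0 0 0 -1;-0.005 0.003 0.05 0 0 0 -1;-0.005 0.003 0.056 0 0 0 -1;-0.005 0.003 0.062 0 0 0 -1;-0.005 0.003 0.067 0 0 0 -1;-0.005 0.003 0.072 0 0 0 -1;-0.005 0.003 0.072 0 0 0 -1"

```text
clock: 40.55
eef_pos: [0.5122, -0.0159, 0.1978]
orientation: [0.762, 0.647, -0.0, -0.0]
contact_force: [0.5, -0.4, -1.3]
gripper_width: 0.217
grasp_force: 59.1
```

>>> step_arm:
  steps: "0 0 0.01 0 0 0 -1;0 0 0.02 0 0 0 -1;0 0 0.03 0 0 0 -1;0 0 0.04 0 0 0 -1;0 0 0.05 0 0 0 -1;0 0 0.05 0 0 0 -1"

```text
clock: 41.05
eef_pos: [0.5118, -0.0158, 0.177]
orientation: [0.762, 0.647, -0.001, -0.001]
contact_force: [-0.8, 0.7, -1.6]
gripper_width: 0.217
grasp_force: 59.1
```

>>> step_arm:
  steps: "0 0 0.01 0 0 0 -1;0 0 0.02 0 0 0 -1;0 0 0.028 0 0 0 -1;0 0 0.034 0 0 0 -1;0 0 0.038 0 0 0 -1;0 0 0.041 0 0 0 -1;0 0 0.041 0 0 0 -1;0 0 0.041 0 0 0 -1"

```text
clock: 41.72
eef_pos: [0.5123, -0.0158, 0.1622]
orientation: [0.762, 0.647, 0.0, 0.0]
contact_force: [-3.3, 3.1, 4.0]
gripper_width: 0.216
grasp_force: 59.8
```

>>> step_arm:
  steps: "0.003 -0.001 0.003 0 0 0 -1;0.003 -0.001 0.003 0 0 0 -1;0.003 -0.001 0.002 0 0 0 -0.5;0.003 -0.001 0 0 0 0 -0.2;0.003 -0.001 0 0 0 0 0;0.003 -0.001 0 0 0 0 0;0.003 -0.001 -0.04 0 0 0 0;0.003 -0.001 -0.1 0 0 0 0;0.003 -0.001 -0.18 0 0 0 0;0 -0.1 -0.25 0 0 0 0;0 -0.2 -0.3 0 0 0 0;0 -0.3 -0.3 0 0 0 0"

```text
clock: 42.72
eef_pos: [0.4023, 0.0023, 0.2838]
orientation: [0.763, 0.647, 0.002, 0.002]
contact_force: [1.7, 0.7, 0.4]
gripper_width: 0.5
grasp_force: 0.0
```

```bash
python3 - <<'E'
from h import *
st()
p,d,c=snap('scene');cv2.imwrite('pics/s9.png',cv2.resize(p[150:260,280:410],None,fx=5,fy=5,interpolation=cv2.INTER_CUBIC))
W=pts(d,c);m=(np.hypot(W[...,0]-.512,W[...,1]+.0135)<.018)&(W[...,2]>.14)&(W[...,2]<.2);print('pin top z',np.sort(W[m][:,2])[-6:].round(3),W[m].mean(0).round(4))
E
```

```text
{'clock': 42.717, 'q': [-0.023, 0.019, 1.864, -0.0, 1.252, 0.141], 'eef_pos': [0.402, 0.002, 0.284], 'orientation': [0.763, 0.647, 0.002, 0.002], 'contact_force': [1.678, 0.72, 0.415], 'gripper_width': 0.5, 'grasp_force': 0.0}
pin top z [0.174 0.174 0.175 0.175 0.175 0.176] [ 0.5178 -0.0126  0.1629]
```

View pics/s9.png

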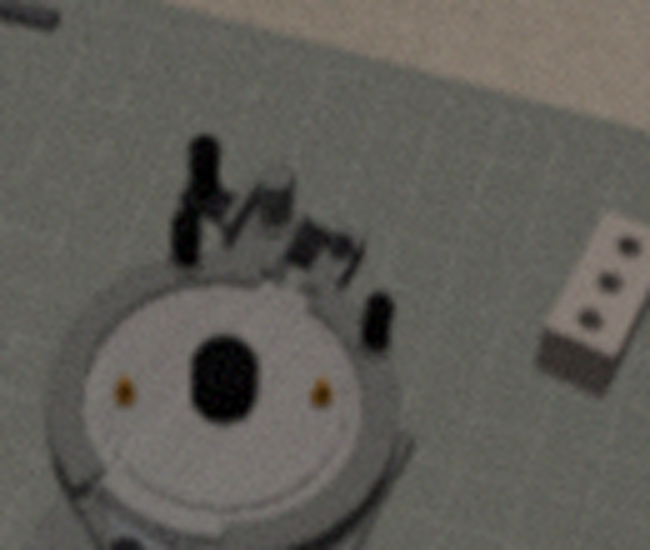

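The pin is upright in the fork hole at crop (275,200), its top level with the posts. The jaws, bar and lid are closed. I hand the job in.

>>> step_arm:
  steps: "0 0 0 0 0 0 0;0 0 0 0 0 0 0;0 0 0 0 0 0 0;0 0 0 0 0 0 0"

```text
clock: 43.1
eef_pos: [0.402, 0.0023, 0.2805]
orientation: [0.762, 0.647, -0.0, -0.0]
contact_force: [0.6, 0.3, 1.2]
gripper_width: 0.499
grasp_force: 0.0
```

```bash
python3 -c "
from h import *
st();print(robot.finish_job())"
```

```text
{'clock': 43.1, 'q': [-0.023, 0.024, 1.867, -0.0, 1.251, 0.141], 'eef_pos': [0.402, 0.002, 0.281], 'orientation': [0.762, 0.647, -0.0, -0.0], 'contact_force': [0.627, 0.313, 1.165], 'gripper_width': 0.499, 'grasp_force': 0.0}
the job is handed in; nothing more can be done
None
```

I stacked all three dishes in the jar, put the lid back on, shut both jaws, swung the latch bar home and seated the pin, then handed the job in at 43.1 s; no verdict was returned, but the last camera view showed everything in place.

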